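# Set bar stock to length against the flip stop of a bench cut-off saw

### The job

Get the long aluminium bar ready for cutting on the bench saw: flip the outer of the two fence stops (the one farther from the blade slot) fully down, then push the bar flat against the fence and along it until its end presses firmly on that stop's screw, and leave it bearing there. The stops are only nipped to the rail, so press gently enough that neither slides off its setting; leave the inner stop up and everything else where it is.

Things in the scene. Friction and masses are not known exactly. Their poses are not given: they have to be found in the camera images.
- saw: Low cream bench saw, fixed. Origin on the bench under the fence face; x points away from the robot, square to the fence; y runs along the fence towards the stops; z up. Steel table top at z = 120 mm, x -160 to 100 mm, y -340 to 300 mm. Blade slot 5 mm wide at y = -60 mm, blade parked below it; clear blade guard parked behind the fence there, up to 130 mm over the table
- fence (a point): Foot of the fence face, on the table at the saw's (0, 0, 120 mm); axes as the saw's. The fence is an aluminium rail 30 mm high and 30 mm deep behind this face, which looks to -x, from y = -320 to 295 mm, with a gap at the blade slot. The stops ride on it
- outer_stop: Clamp block of the stop farther from the slot, 44 mm long, on the fence rail (top 55 mm over the table, from 3 mm before the fence face to 37 mm behind it, knob at the back), with a 9 mm wide tongue to the flag's hinge. Origin mid-flag on the hinge axis (along y), 14 mm before the fence face, 50 mm over the table. Axes as the saw's. Only nipped: slides along y under more than about 12 N
- outer_flag (a joint): Outer flag's angle: 0 folded up, leaning 0.26 rad back from the robot; 0.26 upright; 1.83 level towards the robot (-x); 3.40 fully down on its shoulder, hanging upright before the fence, 3 mm over the table. Stays where left; turns under 0.10 N m. Dark steel arm 20 mm wide in y, 47 mm long from the hinge, 10 mm thick, its last 18 mm a foot 22 mm thick. Its back when up is its front when down
- outer_foot (a point): Centre of the flat -y side of the outer flag's foot: 37.5 mm from the hinge axis, 10 mm to the -y side of mid-flag; with the flag down 12.5 mm over the table, 14 mm before the fence face. Here the length screw with a soft 12 mm wide rubber tip stands out 3 to 23 mm towards the bar, as the last user set it (not measured); the tip gives 1 mm under 6 N, then is hard
- inner_foot (a point): The same point on the flag of the inner stop (nearer to the blade slot), an equal stop that stands up at the start and must stay so; the bar passes before it
- bar: Plain aluminium bar, 25 x 300 x 25 mm, about 0.5 kg, lying loose on the saw table in front of the fence, its length roughly along the saw's y; sliding it takes some 4 to 9 N. Origin: centre of its underside; its y axis runs along its length towards the stops. Its end must finally bear on the outer stop's screw tip and its long far side lie along the fence
- bar_end (a point): Centre of the bar's end face that looks to the stops (bar's y = 150 mm, 12.5 mm up)
- offcut_a: Short aluminium offcut 25 x 42 x 25 mm on the front edge of the saw table; bystander
- offcut_b: Shorter aluminium offcut 25 x 30 x 25 mm at the end of the saw table beyond the outer stop; bystander
- file: Flat file with a wooden handle, about 190 mm long, on the bench; bystander
- caliper: Steel caliper 200 mm long, on the bench; bystander
- brush: Small brush on the bench; bystander
- beaker: Glass beaker 68 mm wide, 90 mm high, on the bench beside the saw; bystander
- jar: White sample jar 56 mm wide, 80 mm high, on the bench beside the saw; bystander
- driver: Screwdriver on the bench; bystander

How it is judged (in metres and radians):
On the way, in this order (a step that is already met when the one before it is completed fails the run):
1. the outer stop's flag is fully down (within 0.06 rad of its shoulder) (value of joint outer_flag above 3.34 rad), for 0.2 s.
2. with the flag down, the bar's end is pressed on the outer stop with at least 3 N for 0.2 s (value of joint outer_flag above 3.34 rad and contact force between bar and outer_stop above 3 N), for 0.2 s.
At the end, for the whole second after the job is handed in: The outer flag is fully down (within 0.06 rad), the bar lies flat on the table against the fence (within 2 mm and 0.015 rad), its end still bears on the outer stop's screw tip (over 0.3 N, within 24.5 mm of the foot), and all is at rest (value of joint outer_flag above 3.34 rad and y of outer_foot in the frame of bar_end below 0.0245 m and contact force between bar and outer_stop above 0.3 N and x of bar in the frame of saw above -0.0145 m and z of bar in the frame of saw below 0.122 m and angle between the y axis of bar and the y axis of saw, either way round below 0.015 rad and linear speed of bar below 0.005 m/s); the robot touches nothing.
It fails at once if the outer stop was slid along its rail by more than 1 mm (distance of outer_stop from where it was at the start of the episode above 0.001 m).
It fails at once if the inner stop was flipped or slid by more than 5 mm (distance of inner_foot from where it was at the start of the episode above 0.005 m).
It fails at once if a bystander was moved by more than 15 mm (distance of any of offcut_a, offcut_b, file, caliper, brush, beaker, jar, driver from where it was at the start of the episode above 0.015 m).
It also fails if it takes over 72 s, if anything falls off the work surface, if the arm or the gripper's body presses on something with over 40 N, if the wrist force passes 120 N, or if a joint passes its speed limit or range.

### The arm

A 6-joint arm with a two-finger parallel gripper is mounted at the origin on the work surface. World frame = base frame: x ahead of the robot, y to its left, z up, the work surface at z = 0. Lengths are in m, angles in degrees, forces in N, time in s.
With the tool pointing down it reaches from about 0.35 to 0.875 m from the base axis. Payload 4.2 kg.
Tool frame: the origin (TCP) lies at the very end of the fingers, on their centre line; the grasp point (between the pads) lies 19 mm behind it; z points along the fingers, y is the direction in which the jaws open and shut (so a half turn about z gives the same grasp; the last joint's range is limited). The gripper opens to 85 mm and grips with 20 to 120 N. Pads are 22 mm wide; open, the fingers measure 114 mm over their backs; the gripper's body (76 mm by 85 mm) begins 54 mm behind the grasp point. The pads swing forward as they close: fully open they stand 13 mm farther back than shut.
Start: joints at [90.103, 22.042, 0.453, 0, -68.411, -14.817], TCP at [0.159, 0.604, 0.199] pointing down, gripper open.
Joint ranges: [-179.83, 179.83], [-69.29, 118.12], [-61.27, 80.66], [-181.25, 117.63], [-171.15, -9.14], [-177.46, 177.46]. Speed limits (degrees/s): [159.86, 159.86, 180, 180, 180, 180].

### API

Orientations are given as [roll, pitch, yaw] about the fixed x, y, z axes, in that order (R = Rz(yaw) Ry(pitch) Rx(roll)).
In Python, from cell import robot gives the robot as it stands.
- The arm moves only by the tool servo_tool, never from a script. Its argument "rows" is a list of rows, each an object with "translation": the shift along the tool's x, y, z in m, a list of three; "dr": the turn, a rotation vector about the tool's x, y, z in degrees, a list of three; "gripper": the opening, from 0 (shut) to 1 (fully open). In form: [{"translation": [x, y, z], "dr": [ax, ay, az], "gripper": gripper}, ...]. A call has 1 to 12 rows; each row shifts and turns the commanded pose from where the row before left it, along the tool's axes as they then stand; what a row does not reach is not made up. A row lasts 1/10 s, in which the tool goes at most 50 mm and 8.59 degrees, less where a joint would pass 70% of its speed; a pose out of reach is approached as far as the arm can. A call is refused whole if a number of a shift passes 0.05 or a number of a turn 8.59, either way. A call with a gripper value outside its range is refused whole. The fingers move at their own pace and stop on an object; the grip force is fixed at half the most. Time passes only in rows, so rows that do not move let the fingers close. It gives the time, the measured TCP pose, the force and the opening at its end, in the units of the state.
- robot.state(): the state, without advancing time (a new reading comes with each control period).
- robot.read_camera(name): name is "side" or "top" or "wrist"; returns the picture (400x640x3 uint8, blue, green, red); there is no depth.
- robot.camera_info(name): a dict with "intrinsics" (3x3 intrinsics, pixels), "D" ([k1, k2, p1, p2, k3] as OpenCV has them; the pictures are not rectified), "view" (4x4, takes a point from world to camera coordinates). Camera axes: x right, y down, z forward; pixel columns grow to the right and rows downward; lengths in m; the calibration is good to about 2 mm. A picture is of the moment at which its call begins: read the wrist's pose just before it. camera_info takes no time and is no camera call; for the wrist camera it gives the pose at the moment of the call.
- robot.job_done(): hands the job in, once; it reports no verdict.
The state is a dict: "time_s": time; "q": joint angles; "dq": joint speeds; "tau": joint torques, N m; "tool_pos": TCP position; "tcp_rot": TCP orientation; "contact_force": force on the tool from outside, world axes, zero at the start; "moment": the same for the moment, N m; "width": finger opening in m.
Only numpy, scipy, OpenCV 4.12 (cv2) and the standard library are available. Lean on these libraries where they do the work, as an engineer would, in place of code of your own. Each camera call takes 0.05 s, during which the arm holds its last target.

## Working session

There is one attempt and no reset: what is moved stays moved. The work goes in short steps, Python scripts to look and compute and a tool call to move; the robot and the scene stay as the last step left them, time stands still between calls to the robot, and variables do not carry over. Pictures are saved under pics/ and viewed, and the job is handed in when it is done.

Besides the shell and the picture viewer there is one more tool, called after "Emit:" in YAML: its name, and indented under it one key for each argument. servo_tool: Moves the arm, as the interface text tells. Its arguments: {"type":"object","properties":{"rows":{"type":"array","items":{"type":"object","properties":{"translation":{"type":"array","items":{"type":"number"}},"dr":{"type":"array","items":{"type":"number"}},"gripper":{"type":"number"}}}}},"required":["rows"]}

```bash
ls; mkdir -p pics
python3 - <<'E'
from cell import robot
import cv2
s=robot.state(); print({k:s[k] for k in ['time_s','tool_pos','tcp_rot','contact_force','width']})
for n in ['side','top','wrist']:
    c=robot.camera_info(n); print(n,c)
    cv2.imwrite(f'pics/{n}0.png',robot.read_camera(n))
E
```

```text
pics
{'time_s': 0.0, 'tool_pos': array([0.15854983, 0.60387856, 0.19759596]), 'tcp_rot': array([ 1.79873245e+02, -7.80309796e-03, -1.47217351e+01]), 'contact_force': array([-0.47649495, -0.06268124,  0.23839085]), 'width': 0.08553484540677155}
side {'intrinsics': array([[386.20233284,   0.        , 320.43560023],
       [  0.        , 386.20233284, 200.09903198],
       [  0.        ,   0.        ,   1.        ]]), 'D': array([-0.06914898,  0.        ,  0.        ,  0.        ,  0.        ]), 'view': array([[ 0.99204077, -0.12556211, -0.00944789, -0.45563395],
       [-0.09306704, -0.6806236 , -0.72669804,  0.11727192],
       [ 0.08481528,  0.72179337, -0.68689206,  1.30901766],
       [ 0.        ,  0.        ,  0.        ,  1.        ]])}
top {'intrinsics': array([[443.53249853,   0.        , 319.52540994],
       [  0.        , 443.53249853, 200.15606217],
       [  0.        ,   0.        ,   1.        ]]), 'D': array([-0.05652794,  0.        ,  0.        ,  0.        ,  0.        ]), 'view': array([[-0.02917559, -0.99947572,  0.01403813, -0.04865595],
       [-0.98792321,  0.02669464, -0.15262741,  0.47947312],
       [ 0.15217265, -0.01832159, -0.98818409,  1.76861637],
       [ 0.        ,  0.        ,  0.        ,  1.        ]])}
wrist {'intrinsics': array([[353.33947914,   0.        , 322.79758739],
       [  0.        , 353.33947914, 195.59242872],
       [  0.        ,   0.        ,   1.        ]]), 'D': array([-0.07507188,  0.        ,  0.        ,  0.        ,  0.        ]), 'view': array([[-0.25350809, -0.96733134,  0.00193133,  0.62464764],
       [-0.91545095,  0.24055594,  0.32261804, -0.04137193],
       [-0.31254314,  0.08001824, -0.94652727,  0.3806798 ],
       [ 0.        ,  0.        ,  0.        ,  1.        ]])}
```

View pics/side0.png

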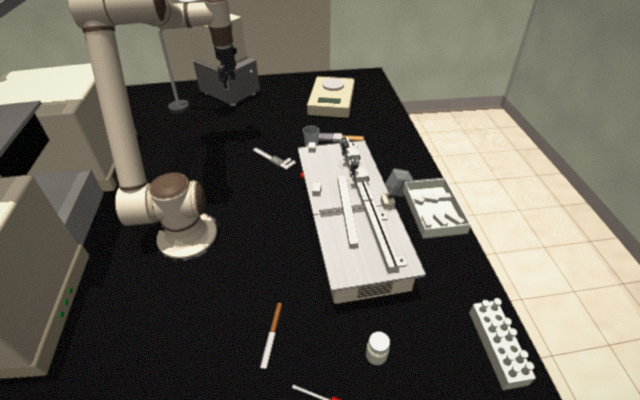

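View pics/top0.png

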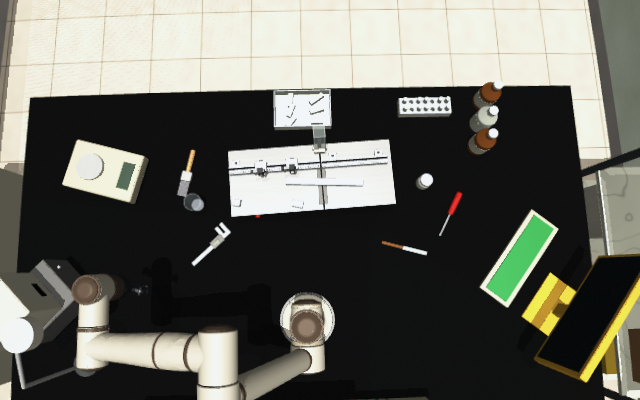

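View pics/wrist0.png

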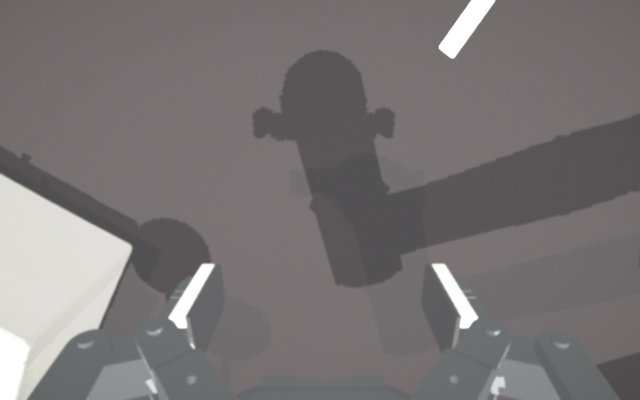

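Top view: the saw spans columns 230–395, rows 140–217, with the stops near (262,167) and (292,165). The bar runs from about (285,183) to (362,183). Next I'll enlarge and measure.

```bash
cat > h.py <<'E'
import numpy as np, cv2
from cell import robot
def ray(c,uv):
    K=np.array(c['intrinsics']);V=np.array(c['view'])
    n=cv2.undistortPoints(np.array([[uv]],float),K,np.array(c['D']))[0,0]
    R=V[:3,:3];o=-R.T@V[:3,3]
    d=R.T@np.array([n[0],n[1],1]);return o,d/np.linalg.norm(d)
def onz(c,uv,z):
    o,d=ray(c,uv);return o+d*(z-o[2])/d[2]
def proj(c,p):
    V=np.array(c['view']);p=np.atleast_2d(p).astype(float)
    return cv2.projectPoints(p,cv2.Rodrigues(V[:3,:3])[0],V[:3,3],np.array(c['intrinsics']),np.array(c['D']))[0][:,0]
def tri(obs):
    A=np.zeros((3,3));b=np.zeros(3)
    for c,uv in obs:
        o,d=ray(c,uv);P=np.eye(3)-np.outer(d,d);A+=P;b+=P@o
    x=np.linalg.solve(A,b)
    return x,[float(np.linalg.norm((np.eye(3)-np.outer(ray(c,uv)[1],ray(c,uv)[1]))@(x-ray(c,uv)[0]))) for c,uv in obs]
E
python3 - <<'E'
import cv2
im=cv2.imread('pics/top0.png');cv2.imwrite('pics/topc.png',cv2.resize(im[130:225,220:400],None,fx=4.4,fy=4.4,interpolation=cv2.INTER_CUBIC))
im=cv2.imread('pics/side0.png');cv2.imwrite('pics/sidec.png',cv2.resize(im[120:300,290:430],None,fx=3.3,fy=3.3,interpolation=cv2.INTER_CUBIC))
from h import *
c=robot.camera_info('top')
for uv in [(229,150),(389,140),(395,206),(232,217),(287,183),(362,183),(262,167),(292,165)]: print(uv,onz(c,uv,.12).round(4))
E
```

```text
(229, 150) [0.6753 0.2912 0.12  ]
(389, 140) [ 0.7001 -0.3444  0.12  ]
(395, 206) [ 0.4342 -0.3534  0.12  ]
(232, 217) [0.4086 0.2789 0.12  ]
(287, 183) [0.5363 0.0644 0.12  ]
(362, 183) [ 0.5286 -0.2287  0.12  ]
(262, 167) [0.6029 0.1613 0.12  ]
(292, 165) [0.6078 0.0435 0.12  ]
```

View pics/topc.png

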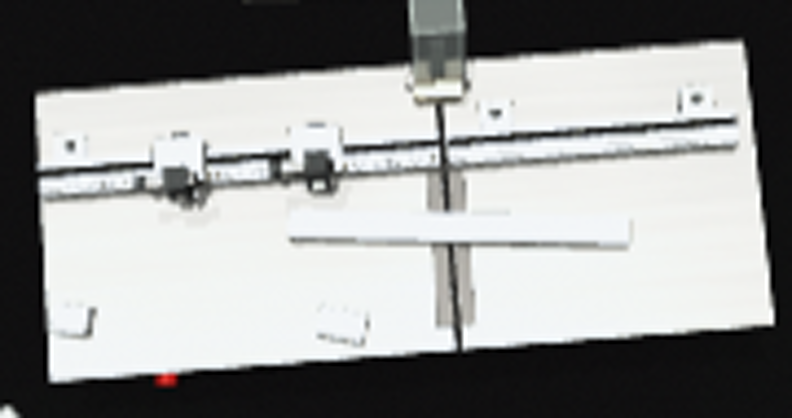

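View pics/sidec.png

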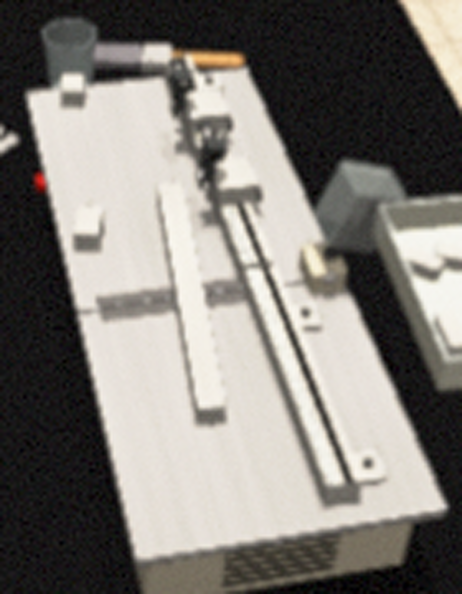

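Run:
```python
from h import *
from scipy.spatial.transform import Rotation as Ro
s=robot.state();R=Ro.from_euler('xyz',s['tcp_rot'],degrees=True).as_matrix()
V=robot.camera_info('wrist')['view'];o=-V[:3,:3].T@V[:3,3]
print(R.round(3)); print('cam in tool',R.T@(o-s['tool_pos'])); print('cam axes in tool',(V[:3,:3]@R).round(3))
```

```text
[[ 0.967 -0.254 -0.   ]
 [-0.254 -0.967 -0.002]
 [ 0.     0.002 -1.   ]]
cam in tool [ 0.08339765 -0.00064437 -0.17472281]
cam axes in tool [[ 0.001  1.    -0.   ]
 [-0.946  0.001 -0.323]
 [-0.323  0.     0.946]]
```

Emit:
servo_tool:
  rows:
    - {"translation": [0,0,-0.05],"dr": [0,0,-8.45],"gripper": 0}
    - {"translation": [0,0,-0.05],"dr": [0,0,-8.45],"gripper": 0}
    - {"translation": [0.034,0.0495,-0.003],"dr": [0,0,0],"gripper": 0}
    - {"translation": [0.034,0.0495,-0.003],"dr": [0,0,0],"gripper": 0}
    - {"translation": [0.034,0.0495,-0.003],"dr": [0,0,0],"gripper": 0}
    - {"translation": [0.034,0.0495,-0.003],"dr": [0,0,0],"gripper": 0}
    - {"translation": [0.034,0.0495,-0.003],"dr": [0,0,0],"gripper": 0}
    - {"translation": [0.034,0.0495,-0.003],"dr": [0,0,0],"gripper": 0}
    - {"translation": [0.034,0.0495,-0.003],"dr": [0,0,0],"gripper": 0}
    - {"translation": [0.034,0.0495,-0.003],"dr": [0,0,0],"gripper": 0}
    - {"translation": [0.034,0.0495,-0.003],"dr": [0,0,0],"gripper": 0}
    - {"translation": [0.034,0.0495,-0.003],"dr": [0,0,0],"gripper": 0}

```text
time_s: 1.35
tool_pos: [0.4575, 0.202, 0.3238]
tcp_rot: [-180.0, -0.0, 2.2]
contact_force: [0.8, 1.0, 1.1]
width: -0.0
```

Emit:
servo_tool:
  rows:
    - {"translation": [0,0,0],"dr": [0,0,0],"gripper": 0}
    - {"translation": [0,0,0],"dr": [0,0,0],"gripper": 0}
    - {"translation": [0,0,0],"dr": [0,0,0],"gripper": 0}

```text
time_s: 1.65
tool_pos: [0.4565, 0.2044, 0.3234]
tcp_rot: [180.0, 0.0, 2.2]
contact_force: [0.4, -0.2, 0.7]
width: -0.0001
```

```bash
cat > w.py <<'E'
import sys,pickle
from h import *
n,cam=sys.argv[1],sys.argv[2]
s=robot.state();c=robot.camera_info(cam);im=robot.read_camera(cam)
cv2.imwrite(f'pics/{n}.png',im);pickle.dump((s,c),open(f'pics/{n}.pkl','wb'))
print(s['time_s'],s['tool_pos'].round(4),s['tcp_rot'].round(2),s['contact_force'].round(2),s['width'])
E
python3 w.py w1 wrist
```

```text
1.65 [0.4565 0.2044 0.3234] [1.80e+02 4.00e-02 2.22e+00] [ 0.43 -0.18  0.73] -0.00013901797730578024
```

View pics/w1.png

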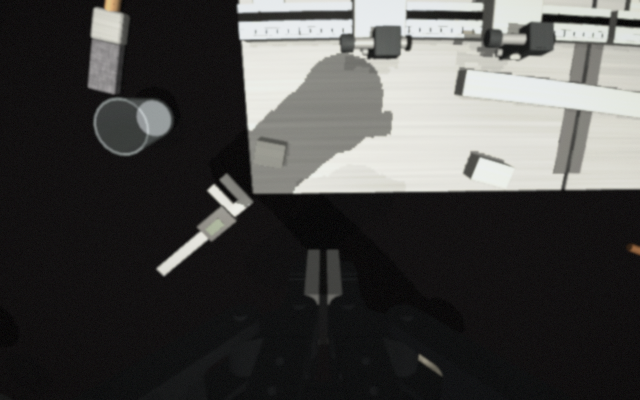

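The view shows the whole end of the saw: fence, outer stop near (378,40), inner stop near (520,40), and the bar end at (460,83). I'll move closer so the stops sit centrally.

Emit:
servo_tool:
  rows:
    - {"translation": [0.035,0.04,0],"dr": [0,0,0],"gripper": 0}
    - {"translation": [0.035,0.04,0],"dr": [0,0,0],"gripper": 0}
    - {"translation": [0,0,0],"dr": [0,0,0],"gripper": 0}
    - {"translation": [0,0,0],"dr": [0,0,0],"gripper": 0}

```text
time_s: 2.1
tool_pos: [0.5256, 0.1318, 0.323]
tcp_rot: [180.0, 0.1, 2.2]
contact_force: [-1.1, -0.9, -1.0]
width: 0.0
```

```bash
python3 w.py w2 wrist
```

```text
2.1 [0.5256 0.1318 0.323 ] [1.7998e+02 7.0000e-02 2.1900e+00] [-1.13 -0.94 -0.99] 4.6259714977443724e-05
```

Emit:
servo_tool:
  rows:
    - {"translation": [0.015,0.045,0],"dr": [0,0,0],"gripper": 0}
    - {"translation": [0.015,0.045,0],"dr": [0,0,0],"gripper": 0}
    - {"translation": [0,0.045,0],"dr": [0,0,0],"gripper": 0}
    - {"translation": [0,0,0],"dr": [0,0,0],"gripper": 0}
    - {"translation": [0,0,0],"dr": [0,0,0],"gripper": 0}

```text
time_s: 2.65
tool_pos: [0.5604, -0.0017, 0.3239]
tcp_rot: [-180.0, -0.0, 2.2]
contact_force: [-0.2, 0.2, -0.3]
width: 0.0003
```

```bash
python3 w.py w3 wrist
```

```text
2.65 [ 0.5604 -0.0017  0.3239] [-1.7997e+02 -3.0000e-02  2.2300e+00] [-0.22  0.17 -0.34] 0.0002580328828750742
```

View pics/w2.png

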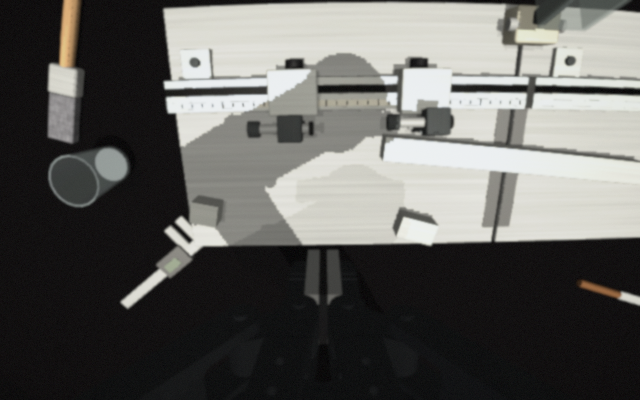

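View pics/w3.png

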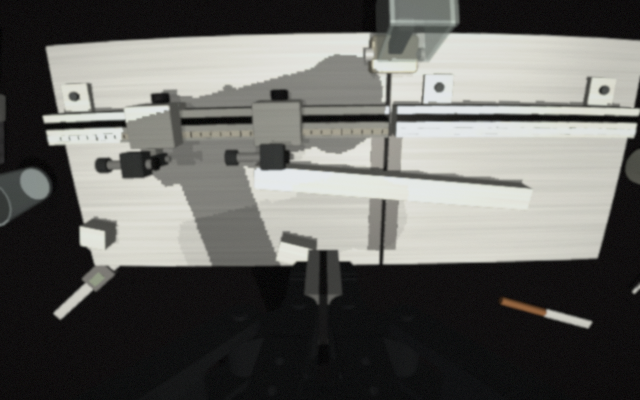

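Run:
```python
import cv2
def crop(n,x0,y0,x1,y1,f,o):
    im=cv2.imread(f'pics/{n}.png');cv2.imwrite(f'pics/{o}.png',cv2.resize(im[y0:y1,x0:x1],None,fx=f,fy=f,interpolation=cv2.INTER_CUBIC))
crop('w2',235,50,475,180,3.3,'c2'); crop('w3',80,80,320,210,3.3,'c3')
```

```text
(no output)
```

View pics/c2.png

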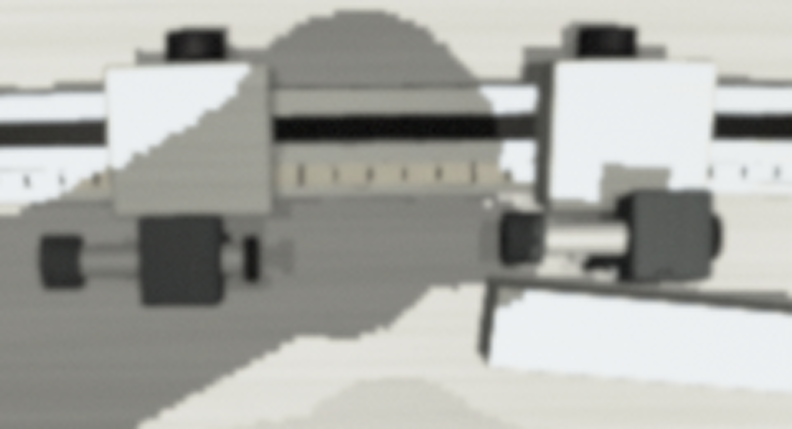

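View pics/c3.png

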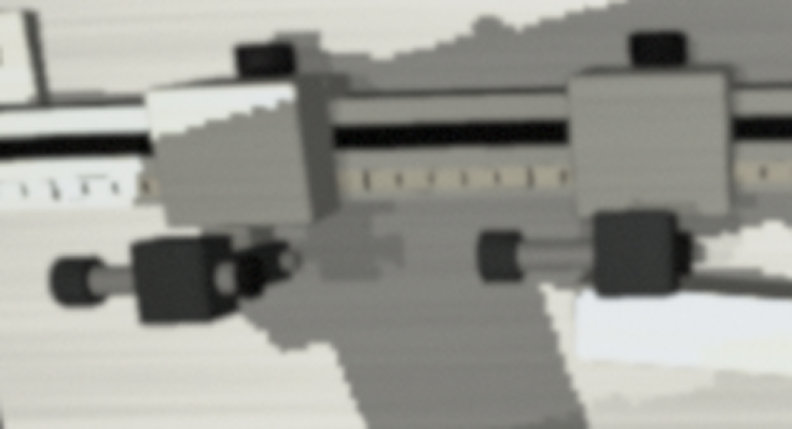

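```bash
cat > m.py <<'E'
from h import *
import pickle
c2=pickle.load(open('pics/w2.pkl','rb'))[1];c3=pickle.load(open('pics/w3.pkl','rb'))[1];ct=robot.camera_info('top')
f=3.3
a=lambda x,y:(x/f+235,y/f+50)
b=lambda x,y:(x/f+80,y/f+80)
for n,p,q in [('clamp fl',(116,213),(168,225)),('clamp fr',(271,213),(313,222)),('clamp bl',(105,67),(147,92)),('clamp br',(268,65),(297,80)),
 ('foot bl',(140,218),(133,242)),('foot fl',(142,304),(143,323)),('foot fr',(222,304),(213,321)),('foot br',(222,218),(205,238)),
 ('iclamp fl',(552,200),(582,212)),('iclamp fr',(713,203),(727,212)),('tip',(262,258),(293,262)),
 ('bar far',(493,284),(578,291)),('bar near',(487,363),(575,356))]:
    x,r=tri([(c2,a(*p)),(c3,b(*q))]);print(n,x.round(4),np.round(r,4))
# fence edges + saw front edge on w3
for uv in [(47,144),(634,136),(67,267),(598,259),(46,46)]: print('w3',uv,onz(c3,uv,.12).round(4),onz(c3,uv,.15).round(4))
# bar in w3 full: right end
for uv in [(531,184),(529,208),(256,168),(254,188)]: print('bar w3',uv,onz(c3,uv,.145).round(4))
E
python3 m.py
```

```text
clamp fl [0.5739 0.1815 0.1749] [0.0001 0.0001]
clamp fr [0.5754 0.1394 0.1727] [0.0001 0.0001]
clamp bl [0.6116 0.1846 0.1724] [0.0005 0.0005]
clamp br [0.6146 0.1416 0.1699] [0.0005 0.0005]
foot bl [0.5773 0.1704 0.2129] [0.0001 0.0001]
foot fl [0.5565 0.1696 0.2148] [0.0001 0.0001]
foot fr [0.5577 0.1501 0.2157] [0.0002 0.0002]
foot br [0.5785 0.1507 0.2133] [0.0006 0.0006]
iclamp fl [0.5814 0.062  0.1716] [0.0007 0.0007]
iclamp fr [0.584  0.0203 0.1803] [0.0001 0.0001]
tip [0.5653 0.1414 0.1836] [0.0009 0.0009]
bar far [0.5511 0.07   0.1395] [0.0021 0.0021]
bar near [0.5284 0.0705 0.1418] [0.0003 0.0003]
w3 (47, 144) [0.5644 0.3126 0.12  ] [0.5706 0.288  0.15  ]
w3 (634, 136) [ 0.6011 -0.3565  0.12  ] [ 0.6045 -0.3281  0.15  ]
w3 (67, 267) [0.4054 0.3205 0.12  ] [0.4243 0.2953 0.15  ]
w3 (598, 259) [ 0.4433 -0.3579  0.12  ] [ 0.4591 -0.3294  0.15  ]
w3 (46, 46) [0.6696 0.2949 0.12  ] [0.6676 0.2717 0.15  ]
bar w3 (531, 184) [ 0.5454 -0.2257  0.145 ]
bar w3 (529, 208) [ 0.518  -0.2299  0.145 ]
bar w3 (256, 168) [0.5508 0.0676 0.145 ]
bar w3 (254, 188) [0.529  0.0701 0.145 ]
```

Run:
```python
import cv2
im=cv2.imread('pics/w3.png');cv2.imwrite('pics/c3b.png',cv2.resize(im[90:280,240:640],None,fx=2,fy=2,interpolation=cv2.INTER_CUBIC))
```

```text
(no output)
```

View pics/c3b.png

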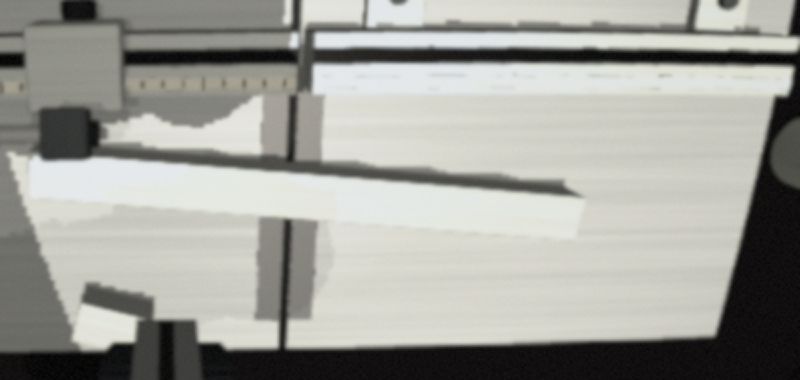

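Two-view checks agree with the text: the clamp top is at z ≈ 0.173 and 42 mm long, the foot top at z ≈ 0.214, and the fence 0.617 m long (yaw ≈ 3.15°). The outer flag's centre is at y ≈ 0.160 and its hinge at x ≈ 0.5635. I'll go behind and above the outer flag.

Emit:
servo_tool:
  rows:
    - {"translation": [0.0158,0,0],"dr": [0,0,-0.95],"gripper": 0}
    - {"translation": [0.016,-0.0395,0],"dr": [0,0,0],"gripper": 0}
    - {"translation": [0.016,-0.0395,0],"dr": [0,0,0],"gripper": 0}
    - {"translation": [0.016,-0.0395,0.03],"dr": [0,0,0],"gripper": 0}
    - {"translation": [0,-0.0395,0.03],"dr": [0,0,0],"gripper": 0}
    - {"translation": [0,0,0],"dr": [0,0,0],"gripper": 0}
    - {"translation": [0,0,0],"dr": [0,0,0],"gripper": 0}
    - {"translation": [0,0,0],"dr": [0,0,0],"gripper": 0}

```text
time_s: 3.5
tool_pos: [0.6154, 0.1578, 0.2664]
tcp_rot: [-180.0, -0.1, 3.2]
contact_force: [-0.4, 0.2, -0.0]
width: 0.0002
```

```bash
python3 w.py w4 wrist
```

```text
3.5 [0.6154 0.1578 0.2664] [-1.7998e+02 -1.4000e-01  3.2400e+00] [-0.4   0.23 -0.04] 0.0001797607082183279
```

View pics/w4.png

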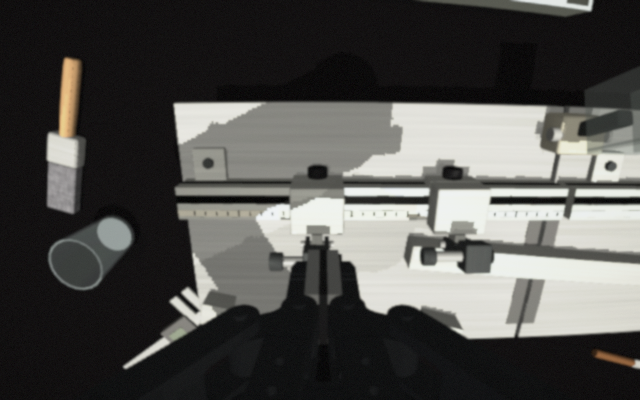

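The fingers at (323,260) line up with the outer flag and the clamp centre at (317,215). Next I descend behind the flag, then push towards -x.

Emit:
servo_tool:
  rows:
    - {"translation": [0,-0.002,0.038],"dr": [0,0,0],"gripper": 0}
    - {"translation": [0,0,0.037],"dr": [0,0,0],"gripper": 0}
    - {"translation": [-0.008,0,0],"dr": [0,0,0],"gripper": 0}
    - {"translation": [-0.008,0,0],"dr": [0,0,0],"gripper": 0}
    - {"translation": [-0.008,0,0],"dr": [0,0,0],"gripper": 0}
    - {"translation": [-0.008,0,0],"dr": [0,0,0],"gripper": 0}

```text
time_s: 4.15
tool_pos: [0.5836, 0.1573, 0.1927]
tcp_rot: [-179.9, -0.3, 3.1]
contact_force: [-0.5, 0.3, 0.7]
width: -0.0
```

Emit:
servo_tool:
  rows:
    - {"translation": [-0.008,0,0],"dr": [0,0,0],"gripper": 0}
    - {"translation": [-0.008,0,0],"dr": [0,0,0],"gripper": 0}
    - {"translation": [-0.008,0,0],"dr": [0,0,0],"gripper": 0}

```text
time_s: 4.45
tool_pos: [0.5586, 0.1559, 0.1904]
tcp_rot: [-180.0, -0.0, 3.1]
contact_force: [0.6, 0.2, 0.9]
width: -0.0001
```

```bash
python3 w.py w5 wrist
```

```text
4.45 [0.5586 0.1559 0.1904] [-1.7998e+02 -4.0000e-02  3.1500e+00] [0.56 0.17 0.91] -0.0001312521412412614
```

View pics/w5.png

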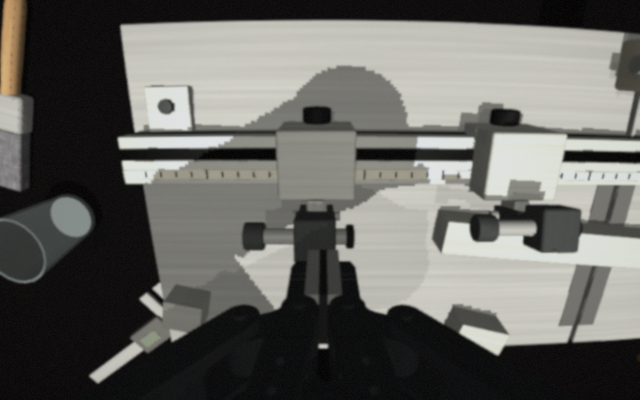

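Run:
```python
from h import *
import pickle
for n in ['w4','w5']:
    c=pickle.load(open(f'pics/{n}.pkl','rb'))[1]
    for d in [-15,0,15,30,45,60,75,90]:
        t=np.radians(d); print(n,d,proj(c,[.5636-.0375*np.sin(t),.16,.17+.0375*np.cos(t)]).round(0), proj(c,[.5636-.047*np.sin(t),.16,.17+.047*np.cos(t)]).round(0))
    print('tip',proj(c,pickle.load(open(f'pics/{n}.pkl','rb'))[0]['tool_pos']))
```

```text
w4 -15 [[317. 253.]] [[317. 256.]]
w4 0 [[317. 266.]] [[317. 272.]]
w4 15 [[316. 276.]] [[316. 285.]]
w4 30 [[316. 283.]] [[315. 295.]]
w4 45 [[315. 288.]] [[315. 300.]]
w4 60 [[315. 289.]] [[314. 300.]]
w4 75 [[315. 286.]] [[315. 297.]]
w4 90 [[315. 281.]] [[315. 291.]]
tip [[323.8003378  237.27433912]]
w5 -15 [[317. 224.]] [[317. 227.]]
w5 0 [[316. 243.]] [[316. 252.]]
w5 15 [[315. 259.]] [[315. 273.]]
w5 30 [[314. 271.]] [[314. 287.]]
w5 45 [[314. 277.]] [[313. 295.]]
w5 60 [[314. 279.]] [[313. 296.]]
w5 75 [[314. 276.]] [[313. 291.]]
w5 90 [[314. 270.]] [[314. 283.]]
tip [[323.75429218 237.27398421]]
```

```bash
python3 - <<'E'
import cv2,numpy as np
o=[]
for n in ['w4','w5']:
    im=cv2.imread(f'pics/{n}.png')[180:330,230:430]
    im=(255*(im/255.)**.5).astype('uint8')
    o.append(cv2.resize(im,None,fx=4,fy=4,interpolation=cv2.INTER_CUBIC)[:,100:500])
cv2.imwrite('pics/c45.png',np.hstack(o))
E
python3 w.py s5 side;python3 - <<'E'
import cv2
im=cv2.imread('pics/s5.png');cv2.imwrite('pics/s5c.png',cv2.resize(im[100:240,280:420],None,fx=4,fy=4,interpolation=cv2.INTER_CUBIC))
E
```

```text
4.5 [0.5575 0.1557 0.1903] [-1.7998e+02  2.0000e-02  3.1500e+00] [-1.75 -1.41 -1.34] 4.0564719483526535e-05
```

View pics/c45.png

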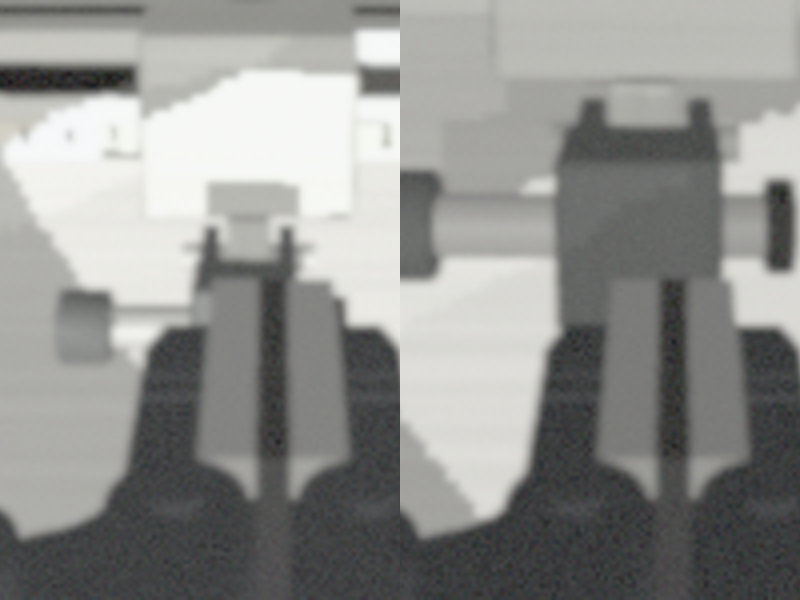

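View pics/s5c.png

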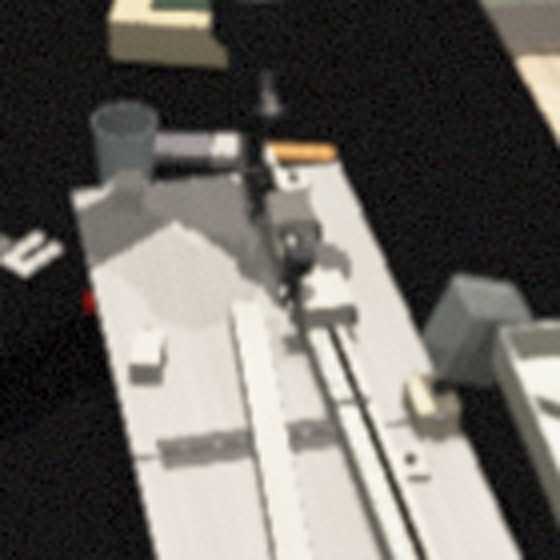

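Run:
```python
from h import *
import pickle
c=pickle.load(open(f'pics/w5.pkl','rb'))[1]
for d in [60,90,105,120,135,150,165,180]:
        t=np.radians(d); u=np.array([-np.sin(t),0,np.cos(t)]);H=np.array([.5636,.16,.17])
        print(d,proj(c,H+.0375*u).round(0), [proj(c,H+.0375*u+[0,y,0]).round(0)[0,0] for y in (.01,-.01)])
```

```text
60 [[314. 279.]] [np.float64(297.0), np.float64(331.0)]
90 [[314. 270.]] [np.float64(298.0), np.float64(330.0)]
105 [[315. 260.]] [np.float64(299.0), np.float64(330.0)]
120 [[315. 249.]] [np.float64(300.0), np.float64(330.0)]
135 [[316. 236.]] [np.float64(301.0), np.float64(330.0)]
150 [[317. 222.]] [np.float64(302.0), np.float64(331.0)]
165 [[317. 208.]] [np.float64(303.0), np.float64(332.0)]
180 [[318. 194.]] [np.float64(304.0), np.float64(332.0)]
```

The view is ambiguous: I can't tell whether the flag moved. I'll lift straight up and look again.

Emit:
servo_tool:
  rows:
    - {"translation": [0,0,-0.04],"dr": [0,0,0],"gripper": 0}
    - {"translation": [0,0,-0.045],"dr": [0,0,0],"gripper": 0}
    - {"translation": [-0.03,0,-0.045],"dr": [0,0,0],"gripper": 0}
    - {"translation": [0,0,0],"dr": [0,0,0],"gripper": 0}
    - {"translation": [0,0,0],"dr": [0,0,0],"gripper": 0}

```text
time_s: 5.05
tool_pos: [0.5317, 0.1546, 0.3181]
tcp_rot: [-179.9, -0.2, 3.2]
contact_force: [0.1, 0.1, -1.2]
width: -0.0001
```

```bash
python3 w.py w6 wrist;python3 - <<'E'
import cv2
im=cv2.imread('pics/w6.png')[60:260,200:440]
cv2.imwrite('pics/w6c.png',cv2.resize(im,None,fx=3,fy=3,interpolation=cv2.INTER_CUBIC))
E
```

```text
5.05 [0.5317 0.1546 0.3181] [-179.88   -0.18    3.16] [ 0.09  0.07 -1.22] -0.00012137094125535386
```

View pics/w6c.png

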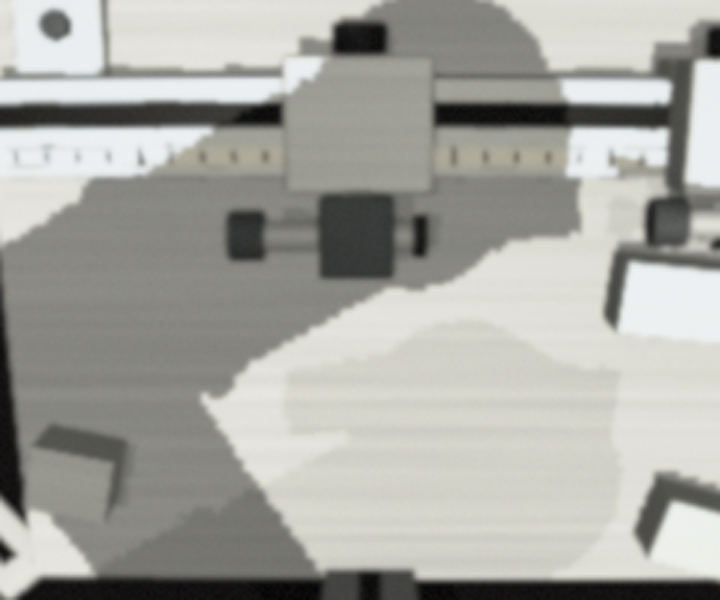

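Run:
```python
from h import *
import pickle
for n in ['w2','w6']:
  s,c=pickle.load(open(f'pics/{n}.pkl','rb'))
  for d in [-15,0,15,30,60,90,120,150]:
        t=np.radians(d); u=np.array([-np.sin(t),0,np.cos(t)]);v=np.array([np.cos(t),0,np.sin(t)]);H=np.array([.5636,.16,.17])
        print(n,d,proj(c,H+.0375*u).round(0), 'foot +x side face',[proj(c,H+r*u+.011*v+[0,y,0]).round(0)[0] for y in (.01,-.01) for r in (.029,.047)],'end -x',proj(c,H+.047*u-.011*v)[0].round(0))
  print(proj(c,s['tool_pos']))
```

```text
w2 -15 [[291. 120.]] foot +x side face [array([280., 108.]), array([278., 104.]), array([304., 109.]), array([303., 105.])] end -x [290. 133.]
w2 0 [[291. 133.]] foot +x side face [array([280., 117.]), array([277., 120.]), array([304., 118.]), array([303., 121.])] end -x [290. 148.]
w2 15 [[291. 144.]] foot +x side face [array([280., 127.]), array([277., 136.]), array([304., 128.]), array([302., 137.])] end -x [290. 161.]
w2 30 [[291. 154.]] foot +x side face [array([280., 137.]), array([277., 151.]), array([303., 138.]), array([302., 152.])] end -x [291. 171.]
w2 60 [[292. 165.]] foot +x side face [array([280., 152.]), array([279., 172.]), array([303., 153.]), array([302., 173.])] end -x [292. 179.]
w2 90 [[294. 166.]] foot +x side face [array([282., 159.]), array([282., 178.]), array([304., 160.]), array([303., 179.])] end -x [294. 172.]
w2 120 [[295. 156.]] foot +x side face [array([284., 157.]), array([285., 170.]), array([305., 158.]), array([305., 171.])] end -x [296. 156.]
w2 150 [[296. 140.]] foot +x side face [array([285., 147.]), array([287., 153.]), array([306., 148.]), ar
[... 535 characters left out ...]
ray([307., 146.]), array([306., 161.]), array([331., 148.]), array([331., 162.])] end -x [317. 181.]
w6 60 [[318. 175.]] foot +x side face [array([307., 162.]), array([306., 182.]), array([330., 163.]), array([329., 183.])] end -x [317. 188.]
w6 90 [[318. 175.]] foot +x side face [array([307., 168.]), array([306., 187.]), array([329., 170.]), array([328., 188.])] end -x [317. 181.]
w6 120 [[318. 165.]] foot +x side face [array([308., 166.]), array([307., 179.]), array([329., 167.]), array([328., 180.])] end -x [318. 164.]
w6 150 [[319. 149.]] foot +x side face [array([309., 156.]), array([309., 161.]), array([329., 157.]), array([328., 162.])] end -x [320. 142.]
[[323.81825256 237.24233215]]
```

The flag is unmoved, with the screw still at row ~138. The finger tips show at row 250 where I'd expect 237, so the real tip may be shorter than the TCP and may have passed over the flag. I'll find out by touching the open table in front of the fence.

Emit:
servo_tool:
  rows:
    - {"translation": [-0.028,0,0.04],"dr": [0,0,0],"gripper": 0}
    - {"translation": [-0.028,0,0.04],"dr": [0,0,0],"gripper": 0}
    - {"translation": [0,0,0.04],"dr": [0,0,0],"gripper": 0}
    - {"translation": [0,0,0.03],"dr": [0,0,0],"gripper": 0}
    - {"translation": [0,0,0],"dr": [0,0,0],"gripper": 0}
    - {"translation": [0,0,0],"dr": [0,0,0],"gripper": 0}

```text
time_s: 5.7
tool_pos: [0.476, 0.151, 0.166]
tcp_rot: [179.9, 0.1, 3.2]
contact_force: [-0.6, 0.3, 0.0]
width: 0.0001
```

```bash
python3 w.py w7 wrist;python3 w.py s7 side
python3 - <<'E'
import cv2
im=cv2.imread('pics/s7.png');cv2.imwrite('pics/s7c.png',cv2.resize(im[80:240,260:420],None,fx=3.7,fy=3.7,interpolation=cv2.INTER_CUBIC))
E
```

```text
5.7 [0.476 0.151 0.166] [1.7989e+02 8.0000e-02 3.1500e+00] [-0.62  0.33  0.05] 0.00013330257996082046
5.75 [0.4767 0.1515 0.1672] [ 1.7998e+02 -7.0000e-02  3.1500e+00] [-0.5   0.51  0.14] 0.00021622987284233787
```

View pics/w7.png

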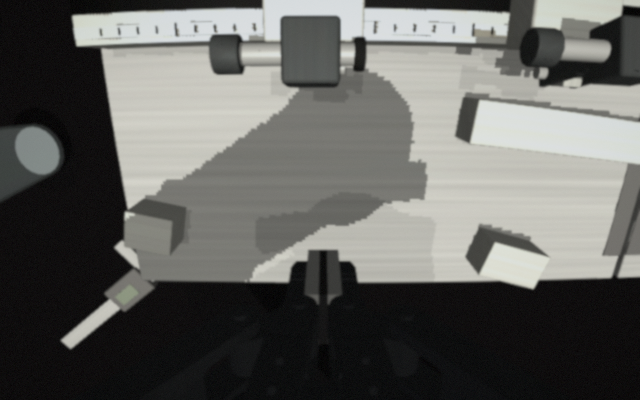

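View pics/s7c.png

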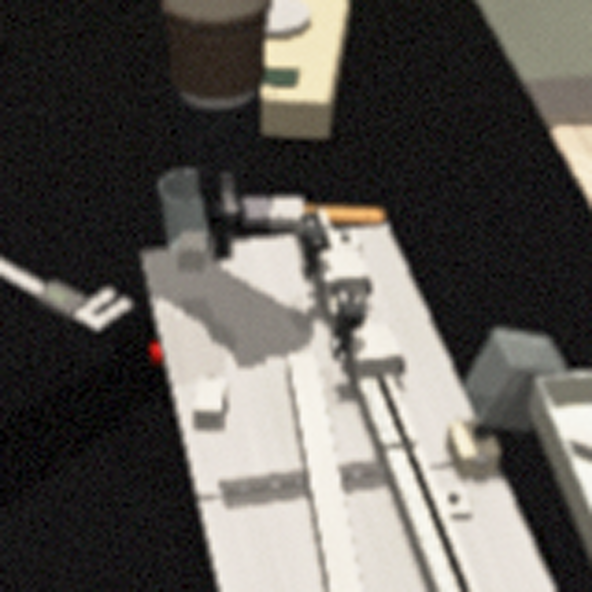

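The flag's square end is clear at (281–340, 15–85), so it is still upright. Now the touch test on the table.

Emit:
servo_tool:
  rows:
    - {"translation": [0,0,0.02],"dr": [0,0,0],"gripper": 0}
    - {"translation": [0,0,0.01],"dr": [0,0,0],"gripper": 0}
    - {"translation": [0,0,0.005],"dr": [0,0,0],"gripper": 0}
    - {"translation": [0,0,0],"dr": [0,0,0],"gripper": 0}
    - {"translation": [0,0,0],"dr": [0,0,0],"gripper": 0}

```text
time_s: 6.3
tool_pos: [0.4762, 0.1515, 0.1322]
tcp_rot: [-180.0, -0.1, 3.1]
contact_force: [0.1, -0.2, -0.2]
width: -0.0002
```

Emit:
servo_tool:
  rows:
    - {"translation": [0,0,0.004],"dr": [0,0,0],"gripper": 0}
    - {"translation": [0,0,0.002],"dr": [0,0,0],"gripper": 0}
    - {"translation": [0,0,0],"dr": [0,0,0],"gripper": 0}

```text
time_s: 6.6
tool_pos: [0.4754, 0.1511, 0.1253]
tcp_rot: [180.0, 0.0, 3.1]
contact_force: [0.4, -0.2, 0.0]
width: -0.0001
```

```bash
python3 w.py w8 wrist;python3 w.py s8 side
python3 - <<'E'
import cv2
im=cv2.imread('pics/s8.png');cv2.imwrite('pics/s8c.png',cv2.resize(im[80:240,260:420],None,fx=3.7,fy=3.7,interpolation=cv2.INTER_CUBIC))
E
```

```text
6.6 [0.4754 0.1511 0.1253] [1.7999e+02 3.0000e-02 3.1300e+00] [ 0.4  -0.23  0.02] -0.00010660489733952992
6.65 [0.4756 0.1512 0.1254] [1.7999e+02 1.0000e-02 3.1400e+00] [ 0.45 -0.62 -0.93] -4.501270616805302e-05
```

View pics/w8.png

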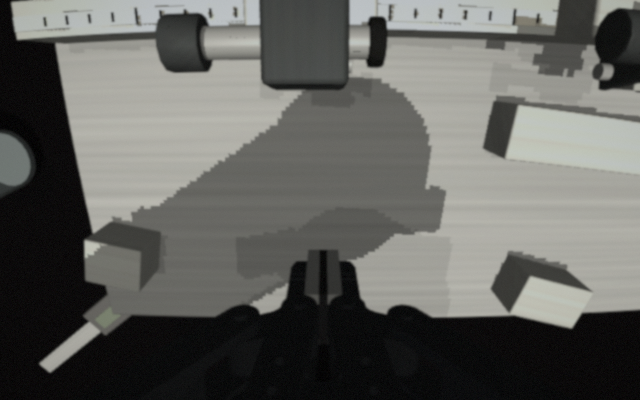

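View pics/s8c.png

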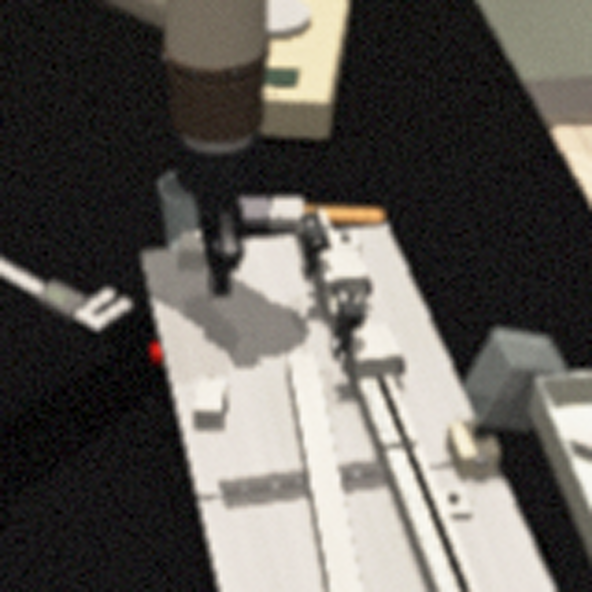

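Run:
```python
from h import *
import pickle
s,c=pickle.load(open('pics/s8.pkl','rb'))
p=s['tool_pos']
for dz in (0,.01,.02,.03): print(dz,(proj(c,p+[0,0,dz])[0]-[260,80])*3.7)
for dx in (-.01,.01): print(dx,(proj(c,p+[dx,0,0])[0]-[260,80])*3.7)
s,c=pickle.load(open('pics/s5.pkl','rb'))
print('s5',(proj(c,s['tool_pos'])[0]-[280,100])*4, (proj(c,[.5636,.16,.217])[0]-[280,100])*4)
```

```text
0 [219.4457151  318.42941085]
0.01 [219.32624866 310.20470511]
0.02 [219.20561244 301.89871174]
0.03 [219.08379091 293.51033927]
-0.01 [209.11239304 319.32056082]
0.01 [229.76620562 317.54028744]
s5 [249.40274665 194.16702688] [256.52418815 165.27848474]
```

Both the side view (tip drawn ~28 mm above the projected TCP) and the wrist view suggest the real finger ends well short of the reported TCP. I'll continue the touch test in small steps.

Emit:
servo_tool:
  rows:
    - {"translation": [0,0,0.002],"dr": [0,0,0],"gripper": 0}
    - {"translation": [0,0,0.002],"dr": [0,0,0],"gripper": 0}
    - {"translation": [0,0,0.001],"dr": [0,0,0],"gripper": 0}
    - {"translation": [0,0,0],"dr": [0,0,0],"gripper": 0}

```text
time_s: 7.1
tool_pos: [0.4755, 0.1511, 0.1202]
tcp_rot: [180.0, 0.0, 3.1]
contact_force: [0.6, 0.3, 0.1]
width: -0.0002
```

Emit:
servo_tool:
  rows:
    - {"translation": [0,0,0.001],"dr": [0,0,0],"gripper": 0}
    - {"translation": [0,0,0.001],"dr": [0,0,0],"gripper": 0}
    - {"translation": [0,0,0],"dr": [0,0,0],"gripper": 0}

```text
time_s: 7.4
tool_pos: [0.4755, 0.1511, 0.1183]
tcp_rot: [180.0, 0.0, 3.1]
contact_force: [0.9, -0.1, 0.3]
width: 0.0002
```

Emit:
servo_tool:
  rows:
    - {"translation": [0,0,0.003],"dr": [0,0,0],"gripper": 0}
    - {"translation": [0,0,0.003],"dr": [0,0,0],"gripper": 0}
    - {"translation": [0,0,0.003],"dr": [0,0,0],"gripper": 0}
    - {"translation": [0,0,0.002],"dr": [0,0,0],"gripper": 0}
    - {"translation": [0,0,0],"dr": [0,0,0],"gripper": 0}

```text
time_s: 7.9
tool_pos: [0.4754, 0.151, 0.107]
tcp_rot: [180.0, 0.0, 3.1]
contact_force: [0.6, 1.2, 0.1]
width: 0.0001
```

Emit:
servo_tool:
  rows:
    - {"translation": [0,0,0.002],"dr": [0,0,0],"gripper": 0}
    - {"translation": [0,0,0.002],"dr": [0,0,0],"gripper": 0}
    - {"translation": [0,0,0],"dr": [0,0,0],"gripper": 0}

```text
time_s: 8.2
tool_pos: [0.4754, 0.1511, 0.1032]
tcp_rot: [180.0, 0.0, 3.1]
contact_force: [-0.8, 0.2, 0.9]
width: -0.0
```

```bash
python3 w.py w9 wrist;python3 w.py s9 side
python3 - <<'E'
import cv2
im=cv2.imread('pics/s9.png');cv2.imwrite('pics/s9c.png',cv2.resize(im[120:190,290:380],None,fx=7,fy=7,interpolation=cv2.INTER_CUBIC))
im=cv2.imread('pics/w9.png');im=(255*(im/255.)**.5).astype('uint8');cv2.imwrite('pics/w9c.png',im)
E
```

```text
8.2 [0.4754 0.1511 0.1032] [1.7998e+02 3.0000e-02 3.1300e+00] [-0.77  0.23  0.93] -1.9353412884331402e-05
8.25 [0.4755 0.1511 0.1033] [1.7999e+02 1.0000e-02 3.1400e+00] [ 0.14 -0.24 -0.71] -9.298831731080454e-05
```

View pics/w9c.png

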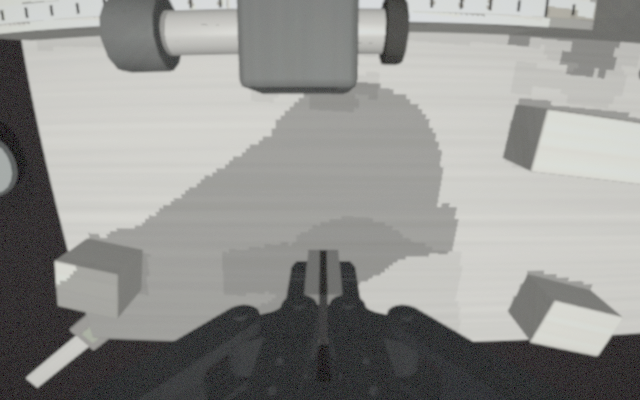

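View pics/s9c.png

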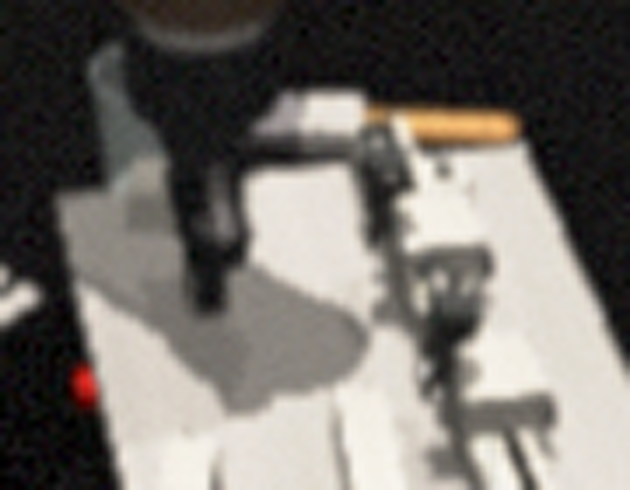

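Emit:
servo_tool:
  rows:
    - {"translation": [0,0,0.002],"dr": [0,0,0],"gripper": 0}
    - {"translation": [0,0,0.002],"dr": [0,0,0],"gripper": 0}
    - {"translation": [0,0,0.001],"dr": [0,0,0],"gripper": 0}
    - {"translation": [0,0,0],"dr": [0,0,0],"gripper": 0}

```text
time_s: 8.7
tool_pos: [0.4755, 0.1511, 0.0982]
tcp_rot: [180.0, 0.0, 3.1]
contact_force: [-0.1, -0.4, 0.9]
width: 0.0001
```

Emit:
servo_tool:
  rows:
    - {"translation": [0,0,0.001],"dr": [0,0,0],"gripper": 0}
    - {"translation": [0,0,0.001],"dr": [0,0,0],"gripper": 0}
    - {"translation": [0,0,0],"dr": [0,0,0],"gripper": 0}

```text
time_s: 9.0
tool_pos: [0.4755, 0.1512, 0.0963]
tcp_rot: [180.0, 0.0, 3.1]
contact_force: [-0.4, -0.1, -0.4]
width: -0.0
```

Emit:
servo_tool:
  rows:
    - {"translation": [0,0,0.001],"dr": [0,0,0],"gripper": 0}
    - {"translation": [0,0,0.001],"dr": [0,0,0],"gripper": 0}
    - {"translation": [0,0,0],"dr": [0,0,0],"gripper": 0}

```text
time_s: 9.3
tool_pos: [0.4755, 0.1511, 0.0943]
tcp_rot: [180.0, 0.0, 3.1]
contact_force: [-0.1, -0.8, -0.4]
width: -0.0002
```

Emit:
servo_tool:
  rows:
    - {"translation": [0,0,0.001],"dr": [0,0,0],"gripper": 0}
    - {"translation": [0,0,0.001],"dr": [0,0,0],"gripper": 0}
    - {"translation": [0,0,0],"dr": [0,0,0],"gripper": 0}

```text
time_s: 9.6
tool_pos: [0.4755, 0.1511, 0.0923]
tcp_rot: [180.0, 0.0, 3.1]
contact_force: [-0.6, -0.5, -0.5]
width: 0.0002
```

```bash
python3 w.py s10 side
python3 - <<'E'
from h import *
import pickle
s,c=pickle.load(open('pics/s10.pkl','rb'))
p=s['tool_pos']
for z in (.0923,.11,.12,.13): print(z,(proj(c,[p[0],p[1],z])[0]-[290,120])*7)
im=cv2.imread('pics/s10.png');cv2.imwrite('pics/s10c.png',cv2.resize(im[120:190,290:380],None,fx=7,fy=7,interpolation=cv2.INTER_NEAREST))
E
```

```text
9.6 [0.4755 0.1511 0.0923] [1.7999e+02 2.0000e-02 3.1300e+00] [-0.61 -0.52 -0.47] 0.00015556928213737248
0.0923 [205.7490876 372.9265066]
0.11 [205.35888533 346.16080895]
0.12 [205.13546818 330.83371956]
0.13 [204.90987552 315.3559638 ]
```

View pics/s10c.png

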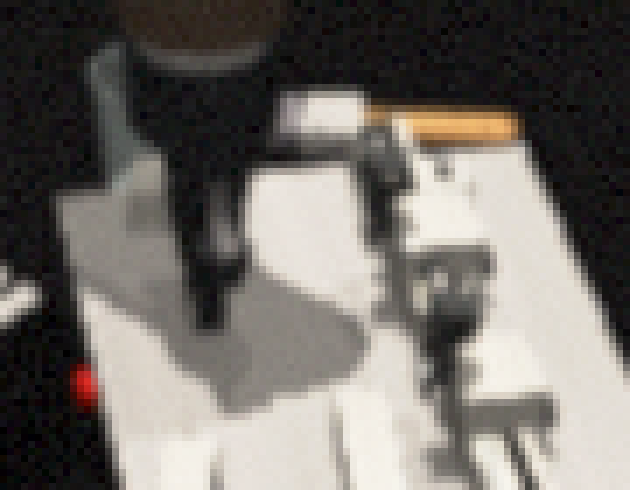

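Emit:
servo_tool:
  rows:
    - {"translation": [0,0,0.001],"dr": [0,0,0],"gripper": 0}
    - {"translation": [0,0,0.001],"dr": [0,0,0],"gripper": 0}
    - {"translation": [0,0,0],"dr": [0,0,0],"gripper": 0}

```text
time_s: 9.95
tool_pos: [0.4755, 0.1511, 0.0903]
tcp_rot: [180.0, 0.0, 3.1]
contact_force: [-0.4, -0.3, 0.3]
width: -0.0001
```

Emit:
servo_tool:
  rows:
    - {"translation": [0,0,0.001],"dr": [0,0,0],"gripper": 0}
    - {"translation": [0,0,0.001],"dr": [0,0,0],"gripper": 0}
    - {"translation": [0,0,0],"dr": [0,0,0],"gripper": 0}

```text
time_s: 10.25
tool_pos: [0.4755, 0.1511, 0.0883]
tcp_rot: [180.0, 0.0, 3.1]
contact_force: [-0.0, 0.2, -0.3]
width: -0.0006
```

Emit:
servo_tool:
  rows:
    - {"translation": [0,0,0.001],"dr": [0,0,0],"gripper": 0}
    - {"translation": [0,0,0],"dr": [0,0,0],"gripper": 0}

```text
time_s: 10.45
tool_pos: [0.4757, 0.1513, 0.0875]
tcp_rot: [-180.0, -0.0, 3.1]
contact_force: [-0.3, 0.1, 0.4]
width: -0.0002
```

Emit:
servo_tool:
  rows:
    - {"translation": [0,0,0.001],"dr": [0,0,0],"gripper": 0}
    - {"translation": [0,0,0],"dr": [0,0,0],"gripper": 0}

```text
time_s: 10.65
tool_pos: [0.4757, 0.1512, 0.0875]
tcp_rot: [180.0, -0.0, 3.2]
contact_force: [-2.7, 0.4, 7.6]
width: -0.0002
```

Emit:
servo_tool:
  rows:
    - {"translation": [0,0,0.001],"dr": [0,0,0],"gripper": 0}
    - {"translation": [0,0,0],"dr": [0,0,0],"gripper": 0}

```text
time_s: 10.85
tool_pos: [0.4758, 0.1512, 0.0875]
tcp_rot: [180.0, -0.0, 3.2]
contact_force: [-5.3, -0.6, 12.9]
width: 0.0003
```

Contact came at TCP z = 0.0875 on the 0.120 table, so the real finger end is ~32.5 mm short of the reported TCP. The wrist and side views both agree, and it explains the miss. I'll redo the flip with that offset.

Emit:
servo_tool:
  rows:
    - {"translation": [0,0,-0.04],"dr": [0,0,0],"gripper": 0}
    - {"translation": [0,0,-0.05],"dr": [0,0,0],"gripper": 0}
    - {"translation": [0,0,-0.05],"dr": [0,0,0],"gripper": 0}
    - {"translation": [0,0,-0.05],"dr": [0,0,0],"gripper": 0}
    - {"translation": [0.047,0,0],"dr": [0,0,0],"gripper": 0}
    - {"translation": [0.047,0,0],"dr": [0,0,0],"gripper": 0}
    - {"translation": [0.047,-0.002,0],"dr": [0,0,0],"gripper": 0}
    - {"translation": [0,0,0],"dr": [0,0,0],"gripper": 0}
    - {"translation": [0,0,0],"dr": [0,0,0],"gripper": 0}

```text
time_s: 11.75
tool_pos: [0.6166, 0.1607, 0.2731]
tcp_rot: [179.9, 0.2, 3.1]
contact_force: [-0.6, -0.5, 0.5]
width: 0.0002
```

Emit:
servo_tool:
  rows:
    - {"translation": [0,0,0.04],"dr": [0,0,0],"gripper": 0}
    - {"translation": [0,0,0.04],"dr": [0,0,0],"gripper": 0}
    - {"translation": [0,0,0.03],"dr": [0,0,0],"gripper": 0}
    - {"translation": [0,0,0.007],"dr": [0,0,0],"gripper": 0}
    - {"translation": [0,0,0],"dr": [0,0,0],"gripper": 0}

```text
time_s: 12.25
tool_pos: [0.6155, 0.1608, 0.159]
tcp_rot: [180.0, 0.0, 3.2]
contact_force: [0.0, -0.6, 0.5]
width: -0.0001
```

Emit:
servo_tool:
  rows:
    - {"translation": [-0.007,0,0],"dr": [0,0,0],"gripper": 0}
    - {"translation": [-0.007,0,0],"dr": [0,0,0],"gripper": 0}
    - {"translation": [-0.007,0,0],"dr": [0,0,0],"gripper": 0}
    - {"translation": [-0.006,0,0],"dr": [0,0,0],"gripper": 0}
    - {"translation": [-0.006,0,0],"dr": [0,0,0],"gripper": 0}

```text
time_s: 12.75
tool_pos: [0.5847, 0.1596, 0.1603]
tcp_rot: [-179.9, -0.3, 3.2]
contact_force: [3.5, -0.0, 3.3]
width: -0.0
```

Emit:
servo_tool:
  rows:
    - {"translation": [-0.006,0,0],"dr": [0,0,0],"gripper": 0}
    - {"translation": [-0.006,0,0],"dr": [0,0,0],"gripper": 0}
    - {"translation": [-0.006,0,0],"dr": [0,0,0],"gripper": 0}

```text
time_s: 13.05
tool_pos: [0.566, 0.1587, 0.1593]
tcp_rot: [-179.9, -0.2, 3.1]
contact_force: [4.0, 0.4, 0.5]
width: -0.0001
```

```bash
python3 w.py w11 wrist
```

```text
13.05 [0.566  0.1587 0.1593] [-1.7993e+02 -1.6000e-01  3.1400e+00] [4.   0.39 0.53] -0.00010400732278716453
```

View pics/w11.png

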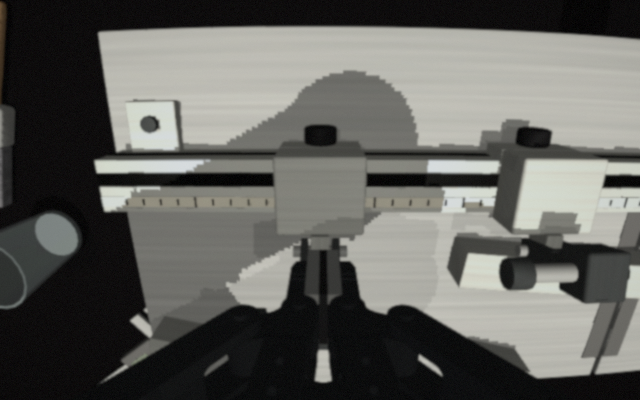

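The flag is now turning (about 4 N). I'll continue over the arc and press down.

Emit:
servo_tool:
  rows:
    - {"translation": [-0.006,0,0],"dr": [0,0,0],"gripper": 0}
    - {"translation": [-0.006,0,0],"dr": [0,0,0],"gripper": 0}
    - {"translation": [-0.006,0,0],"dr": [0,0,0],"gripper": 0}
    - {"translation": [-0.006,0,0],"dr": [0,0,0],"gripper": 0}
    - {"translation": [-0.006,0,0],"dr": [0,0,0],"gripper": 0}
    - {"translation": [-0.006,0,0.002],"dr": [0,0,0],"gripper": 0}
    - {"translation": [-0.006,0,0.005],"dr": [0,0,0],"gripper": 0}
    - {"translation": [0,0,0.006],"dr": [0,0,0],"gripper": 0}

```text
time_s: 13.9
tool_pos: [0.5213, 0.1554, 0.1451]
tcp_rot: [180.0, 0.2, 3.1]
contact_force: [-2.7, -0.0, 3.9]
width: 0.0
```

Emit:
servo_tool:
  rows:
    - {"translation": [0,0,0.006],"dr": [0,0,0],"gripper": 0}
    - {"translation": [0,0,0.006],"dr": [0,0,0],"gripper": 0}
    - {"translation": [0,0,0.006],"dr": [0,0,0],"gripper": 0}
    - {"translation": [0,0,0.006],"dr": [0,0,0],"gripper": 0}

```text
time_s: 14.3
tool_pos: [0.5244, 0.1558, 0.1211]
tcp_rot: [180.0, -0.1, 3.1]
contact_force: [-0.7, -0.2, 2.6]
width: 0.0001
```

```bash
python3 w.py w12 wrist
```

```text
14.3 [0.5244 0.1558 0.1211] [ 1.80e+02 -9.00e-02  3.15e+00] [-0.73 -0.23  2.61] 0.00011479568055399146
```

View pics/w12.png

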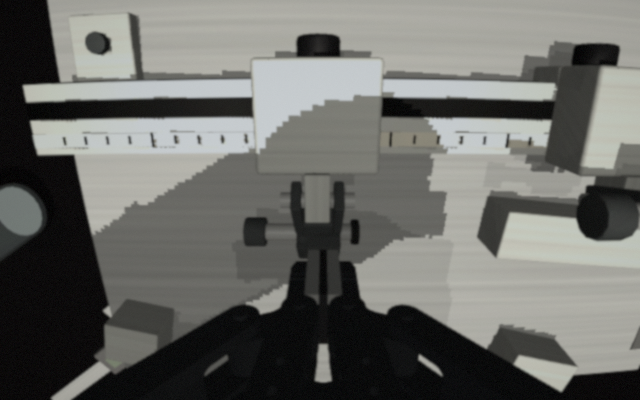

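The flag is folded forward and below level (screw at row ~232). I'll press lower, then back off and come at it from the front with the tool tilted.

Emit:
servo_tool:
  rows:
    - {"translation": [0,0,0.006],"dr": [0,0,0],"gripper": 0}
    - {"translation": [0,0,0.006],"dr": [0,0,0],"gripper": 0}
    - {"translation": [0,0,0.005],"dr": [0,0,0],"gripper": 0}
    - {"translation": [0,0,0],"dr": [0,0,0],"gripper": 0}

```text
time_s: 14.75
tool_pos: [0.5229, 0.1556, 0.1032]
tcp_rot: [180.0, 0.1, 3.1]
contact_force: [-0.0, 0.5, -0.2]
width: 0.0
```

Emit:
servo_tool:
  rows:
    - {"translation": [-0.012,0,0],"dr": [0,0,0],"gripper": 0}
    - {"translation": [-0.01,0,0.003],"dr": [0,0,0],"gripper": 0}
    - {"translation": [0,0,0.003],"dr": [0,0,0],"gripper": 0}
    - {"translation": [0,0,0],"dr": [0,0,0],"gripper": 0}

```text
time_s: 15.15
tool_pos: [0.5009, 0.1546, 0.0983]
tcp_rot: [180.0, 0.0, 3.2]
contact_force: [-0.1, 0.4, 0.6]
width: 0.0002
```

```bash
python3 w.py w13 wrist
```

```text
15.15 [0.5009 0.1546 0.0983] [1.7999e+02 2.0000e-02 3.1700e+00] [-0.05  0.39  0.61] 0.00015519533538209702
```

View pics/w13.png

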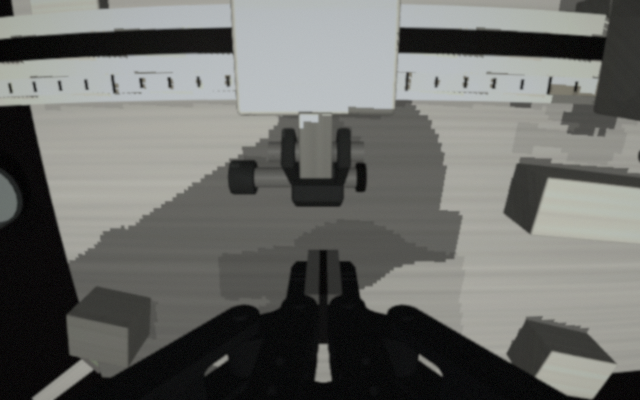

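The flag hangs in front (screw row ~177, foot bottom at row 205), with the fingers clear of it. I'll tilt the tool forward 17° for clamp clearance and push towards +x.

Emit:
servo_tool:
  rows:
    - {"translation": [0,0,0],"dr": [0,8.5,0],"gripper": 0}
    - {"translation": [0,0,0],"dr": [0,8.5,0],"gripper": 0}
    - {"translation": [0,0,0],"dr": [0,0,0],"gripper": 0}
    - {"translation": [0,0,0],"dr": [0,0,0],"gripper": 0}
    - {"translation": [0.0076,-0.004,0.0023],"dr": [0,0,0],"gripper": 0}
    - {"translation": [0.0076,0,0.0023],"dr": [0,0,0],"gripper": 0}
    - {"translation": [0.0076,0,0.0023],"dr": [0,0,0],"gripper": 0}
    - {"translation": [0.0057,0,0.0018],"dr": [0,0,0],"gripper": 0}

```text
time_s: 16.0
tool_pos: [0.5358, 0.155, 0.0977]
tcp_rot: [179.3, -14.8, 2.8]
contact_force: [-3.9, 1.6, -0.4]
width: 0.0001
```

```bash
python3 w.py w14 wrist
```

```text
16.0 [0.5358 0.155  0.0977] [179.28 -14.83   2.77] [-3.86  1.63 -0.44] 0.00014984428459607983
```

View pics/w14.png

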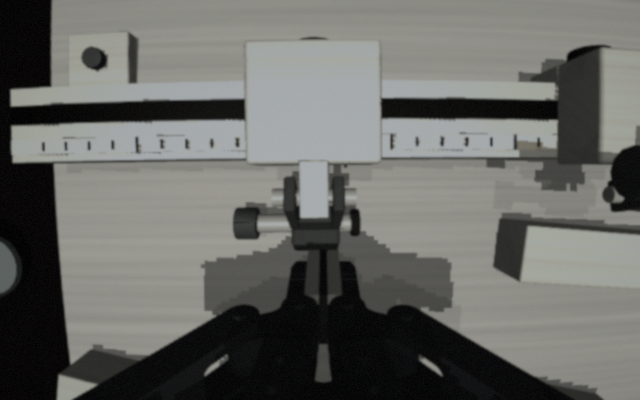

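Emit:
servo_tool:
  rows:
    - {"translation": [0.0038,0,0.0012],"dr": [0,0,0],"gripper": 0}
    - {"translation": [0.0038,0,0.0012],"dr": [0,0,0],"gripper": 0}
    - {"translation": [0,0,0],"dr": [0,0,0],"gripper": 0}

```text
time_s: 16.35
tool_pos: [0.5426, 0.1547, 0.0972]
tcp_rot: [179.2, -14.8, 2.8]
contact_force: [-2.5, -0.3, -0.3]
width: -0.0001
```

Emit:
servo_tool:
  rows:
    - {"translation": [0.0029,0,0.0009],"dr": [0,0,0],"gripper": 0}
    - {"translation": [0.0029,0,0.0009],"dr": [0,0,0],"gripper": 0}
    - {"translation": [0,0,0],"dr": [0,0,0],"gripper": 0}

```text
time_s: 16.65
tool_pos: [0.5488, 0.1553, 0.0973]
tcp_rot: [179.3, -14.9, 2.8]
contact_force: [-3.1, -2.0, -1.9]
width: 0.0
```

```bash
python3 w.py w15 wrist
```

```text
16.65 [0.5488 0.1553 0.0973] [179.26 -14.86   2.83] [-3.05 -2.03 -1.89] 2.0102394264581254e-05
```

View pics/w15.png

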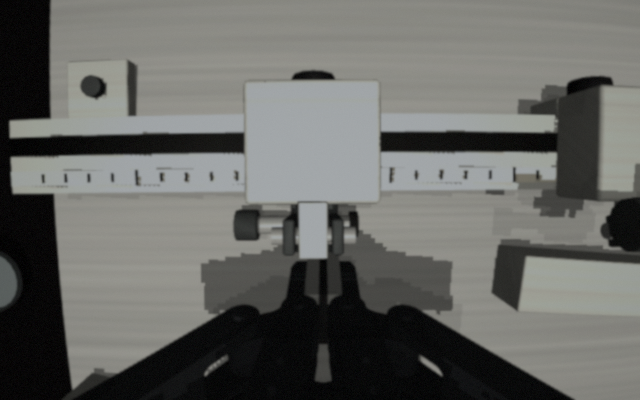

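Emit:
servo_tool:
  rows:
    - {"translation": [0.0019,0,0.0006],"dr": [0,0,0],"gripper": 0}
    - {"translation": [0,0,0],"dr": [0,0,0],"gripper": 0}

```text
time_s: 16.9
tool_pos: [0.5507, 0.1554, 0.0972]
tcp_rot: [179.3, -14.9, 2.8]
contact_force: [-5.0, -0.6, -2.2]
width: 0.0003
```

Emit:
servo_tool:
  rows:
    - {"translation": [0.0019,0,0.0006],"dr": [0,0,0],"gripper": 0}
    - {"translation": [0,0,0],"dr": [0,0,0],"gripper": 0}

```text
time_s: 17.1
tool_pos: [0.5511, 0.1552, 0.097]
tcp_rot: [179.2, -14.7, 2.8]
contact_force: [-12.5, 1.6, 2.9]
width: 0.0001
```

Emit:
servo_tool:
  rows:
    - {"translation": [0.0019,0,0.0006],"dr": [0,0,0],"gripper": 0}
    - {"translation": [0,0,0],"dr": [0,0,0],"gripper": 0}

```text
time_s: 17.3
tool_pos: [0.5514, 0.1551, 0.0968]
tcp_rot: [179.2, -14.6, 2.8]
contact_force: [-22.0, 4.1, 8.8]
width: 0.0002
```

The flag sits on its shoulder (stiff at 22 N in x, about 4 N in y). I'll back off the way I came, untilt and lift to check.

Emit:
servo_tool:
  rows:
    - {"translation": [-0.01,0,-0.003],"dr": [0,0,0],"gripper": 0}
    - {"translation": [-0.028,0,-0.009],"dr": [0,0,0],"gripper": 0}
    - {"translation": [0,0,-0.04],"dr": [0,-8.5,0],"gripper": 0}
    - {"translation": [0,0,-0.05],"dr": [0,-6.5,0],"gripper": 0}
    - {"translation": [0,0,-0.05],"dr": [0,0,0],"gripper": 0}
    - {"translation": [0,0.03,-0.03],"dr": [0,0,0],"gripper": 0}
    - {"translation": [0,0,0],"dr": [0,0,0],"gripper": 0}
    - {"translation": [0,0,0],"dr": [0,0,0],"gripper": 0}

```text
time_s: 18.1
tool_pos: [0.5028, 0.1216, 0.246]
tcp_rot: [178.5, -4.9, 2.0]
contact_force: [0.9, -0.8, -1.4]
width: 0.0002
```

```bash
python3 w.py w16 wrist
python3 - <<'E'
import cv2
im=cv2.imread('pics/w16.png')[20:180,200:440]
cv2.imwrite('pics/w16c.png',cv2.resize(im,None,fx=3.3,fy=3.3,interpolation=cv2.INTER_CUBIC))
E
```

```text
18.1 [0.5028 0.1216 0.246 ] [178.55  -4.89   1.95] [ 0.87 -0.82 -1.38] 0.0002474620727435618
```

View pics/w16.png

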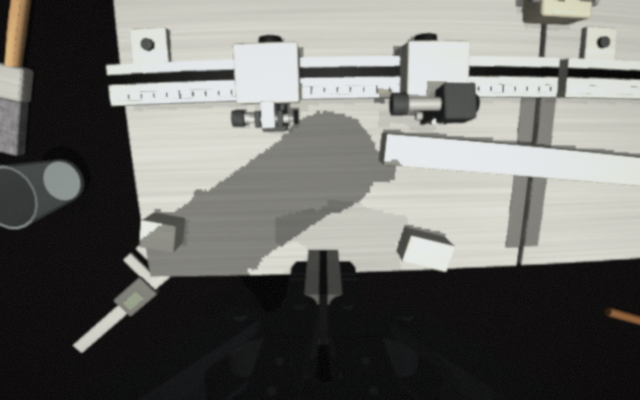

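View pics/w16c.png

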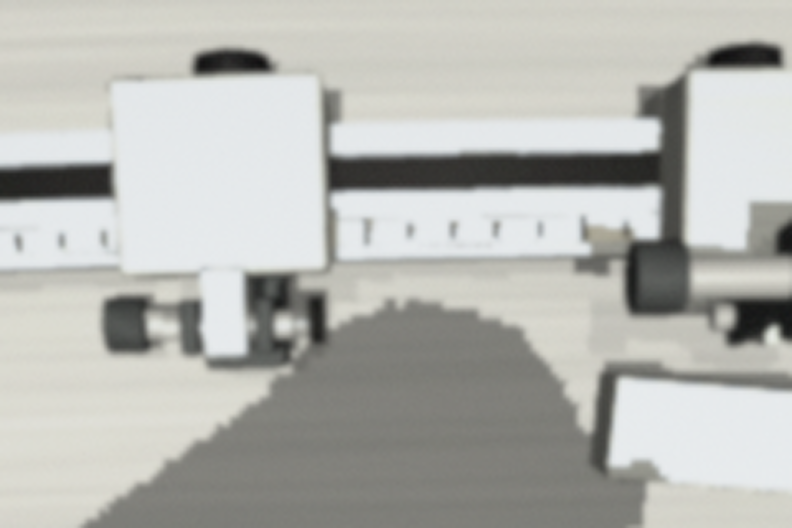

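The flag hangs down in front of the fence. The black screw tip at (298,116) faces the bar end at (384,150). I'll measure how far the bar has to travel.

Run:
```python
from h import *
import pickle
s,c=pickle.load(open('pics/w16.pkl','rb'))
g=lambda x,y:(x/3.3+200,y/3.3+20)
print('tip',onz(c,g(326,318),.1325)); print('clamp corners',onz(c,g(122,271),.175),onz(c,g(327,269),.175))
print('bar end top far/near',onz(c,g(615,376),.145),onz(c,g(605,470),.145))
print('fence edge z.15',onz(c,(110,105),.15),onz(c,g(500,258),.15))
```

```text
tip [0.56411715 0.14087925 0.1325    ]
clamp corners [0.57365359 0.18215292 0.175     ] [0.57521941 0.13914547 0.175     ]
bar end top far/near [0.55301869 0.07057281 0.145     ] [0.53010309 0.07139032 0.145     ]
fence edge z.15 [0.57022903 0.28670848 0.15      ] [0.57946373 0.10029187 0.15      ]
```

```bash
cat > g.py <<'E'
import sys
from h import *
from scipy.spatial.transform import Rotation as Ro
s=robot.state();R=Ro.from_euler('xyz',s['tcp_rot'],degrees=True)
D=Ro.from_euler('xyz',[180,0,3.15],degrees=True)
print(s['time_s'],s['tool_pos'].round(4),s['tcp_rot'].round(2),'dr',(R.inv()*D).as_rotvec(degrees=True).round(2))
if len(sys.argv)>3:
    print('tool delta (desired axes)',D.inv().apply(np.array(list(map(float,sys.argv[1:4])))-s['tool_pos']).round(4))
E
python3 g.py .488 -.08 .24
```

```text
18.15 [0.5019 0.1214 0.2445] [178.45  -4.7    1.99] dr [ 1.6  -4.68 -1.23]
tool delta (desired axes) [-0.025   0.2004  0.0045]
```

Emit:
servo_tool:
  rows:
    - {"translation": [0,0,0],"dr": [1.6,-4.7,-1.2],"gripper": 0}
    - {"translation": [-0.005,0.04,0],"dr": [0,0,0],"gripper": 0}
    - {"translation": [-0.005,0.04,0],"dr": [0,0,0],"gripper": 0}
    - {"translation": [-0.005,0.04,0],"dr": [0,0,0],"gripper": 0}
    - {"translation": [-0.005,0.04,0],"dr": [0,0,0],"gripper": 0}
    - {"translation": [-0.005,0.04,0],"dr": [0,0,0],"gripper": 0}
    - {"translation": [0,0,0],"dr": [0,0,0],"gripper": 0}
    - {"translation": [0,0,0],"dr": [0,0,0],"gripper": 0}

```text
time_s: 18.95
tool_pos: [0.4872, -0.0804, 0.2431]
tcp_rot: [179.9, 0.3, 3.1]
contact_force: [0.5, 0.8, -0.4]
width: 0.0
```

```bash
python3 g.py .488 -.08 .0955; python3 w.py w17 wrist
```

```text
18.95 [ 0.4872 -0.0804  0.2431] [179.91   0.25   3.05] dr [ 0.09  0.25 -0.1 ]
tool delta (desired axes) [ 0.0009 -0.0003  0.1476]
18.95 [ 0.4872 -0.0804  0.2431] [179.91   0.25   3.05] [ 0.49  0.78 -0.38] 2.002693611352577e-05
```

View pics/w17.png

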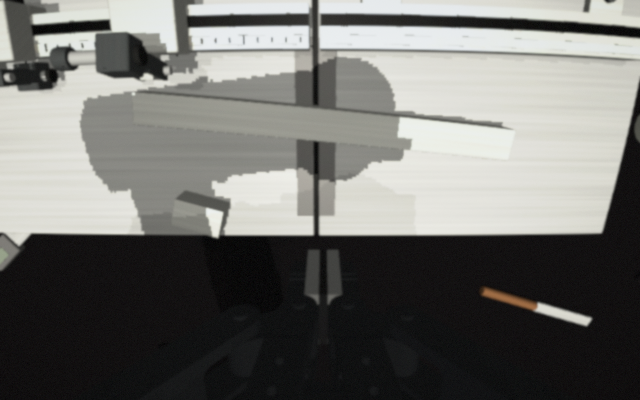

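The bar runs from (135,107) to (513,145), and the tool is opposite its middle at a safe distance. I'll descend in front of it.

Emit:
servo_tool:
  rows:
    - {"translation": [0,0,0.048],"dr": [0,0,0],"gripper": 0}
    - {"translation": [0,0,0.048],"dr": [0,0,0],"gripper": 0}
    - {"translation": [0,0,0.036],"dr": [0,0,0],"gripper": 0}
    - {"translation": [0,0,0.014],"dr": [0,0,0],"gripper": 0}
    - {"translation": [0,0,0],"dr": [0,0,0],"gripper": 0}

```text
time_s: 19.5
tool_pos: [0.4851, -0.079, 0.0956]
tcp_rot: [179.9, 0.5, 3.3]
contact_force: [-0.6, -0.1, 0.1]
width: 0.0001
```

Emit:
servo_tool:
  rows:
    - {"translation": [0.008,0,0],"dr": [0,0,0],"gripper": 0}
    - {"translation": [0.008,0,0],"dr": [0,0,0],"gripper": 0}
    - {"translation": [0.006,0,0],"dr": [0,0,0],"gripper": 0}
    - {"translation": [0.005,0,0],"dr": [0,0,0],"gripper": 0}
    - {"translation": [0.005,0,0],"dr": [0,0,0],"gripper": 0}

```text
time_s: 20.0
tool_pos: [0.5178, -0.0786, 0.0985]
tcp_rot: [179.9, 0.3, 3.1]
contact_force: [-5.2, 0.6, 3.3]
width: -0.0003
```

```bash
python3 w.py w18 wrist
```

```text
20.0 [ 0.5178 -0.0786  0.0985] [179.92   0.31   3.11] [-5.22  0.58  3.32] -0.00033364895660969524
```

View pics/w18.png

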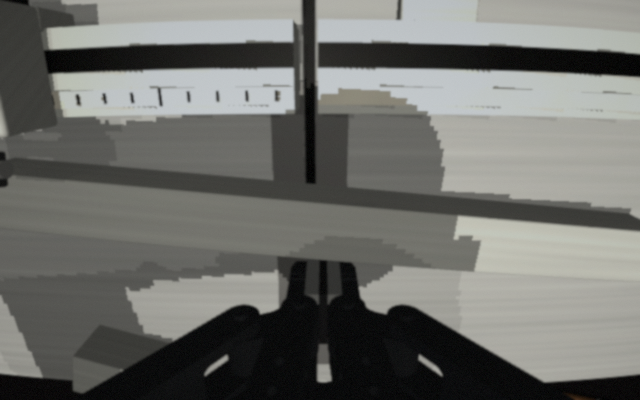

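The bar moves at about 5 N. I'll continue until its +y end nears the fence.

Emit:
servo_tool:
  rows:
    - {"translation": [0.005,0,0],"dr": [0,0,0],"gripper": 0}
    - {"translation": [0.005,0,0],"dr": [0,0,0],"gripper": 0}
    - {"translation": [0.005,0,0],"dr": [0,0,0],"gripper": 0}
    - {"translation": [0.005,0,0],"dr": [0,0,0],"gripper": 0}
    - {"translation": [0.003,0,0],"dr": [0,0,0],"gripper": 0}

```text
time_s: 20.55
tool_pos: [0.5419, -0.0773, 0.0982]
tcp_rot: [179.9, 0.2, 3.1]
contact_force: [-5.2, -1.1, 3.0]
width: 0.0002
```

```bash
python3 w.py w19 wrist
```

```text
20.55 [ 0.5419 -0.0773  0.0982] [179.91   0.2    3.14] [-5.15 -1.13  3.03] 0.0002028241078258659
```

View pics/w19.png

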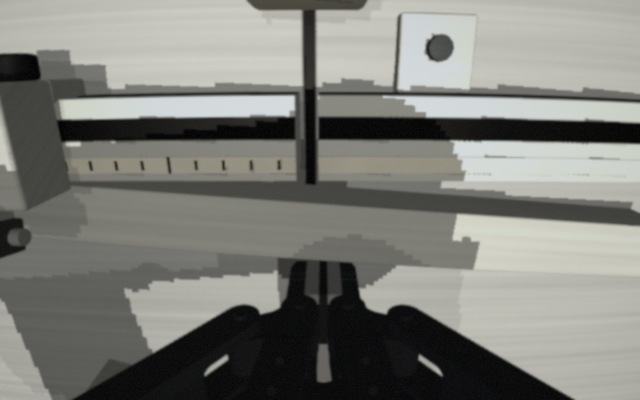

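Run:
```python
from h import *
import pickle
s,c=pickle.load(open('pics/w3.pkl','rb'))
for uv in [(365,70),(418,72),(365,40),(418,45)]: print('base',onz(c,uv,.13).round(3))
for uv in [(378,10),(380,27),(458,22),(458,0)]: print('guard top',onz(c,uv,.25).round(3))
s,c=pickle.load(open('pics/w19.pkl','rb'))
print('base front w19',onz(c,(248,8),.13),onz(c,(366,8),.13))
print('bar far edge top', [onz(c,uv,.145).round(4) for uv in [(50,182),(640,212)]], 'fence top',[onz(c,uv,.15).round(4) for uv in [(70,184),(600,181)]])
```

```text
base [ 0.652 -0.039  0.13 ]
base [ 0.652 -0.093  0.13 ]
base [ 0.68  -0.037  0.13 ]
base [ 0.678 -0.09   0.13 ]
guard top [ 0.687 -0.032  0.25 ]
guard top [ 0.676 -0.034  0.25 ]
guard top [ 0.683 -0.085  0.25 ]
guard top [ 0.696 -0.083  0.25 ]
base front w19 [ 0.64832197 -0.04320491  0.13      ] [ 0.65058716 -0.08663233  0.13      ]
bar far edge top [array([0.5817, 0.0337, 0.145 ]), array([ 0.582 , -0.2075,  0.145 ])] fence top [array([0.5831, 0.0213, 0.15  ]), array([ 0.5953, -0.1797,  0.15  ])]
```

The bar's +y end is within ~1 mm of the fence. The parked guard (x ≈ 0.65–0.70, up to 0.25) is close to the camera mount here, so I'll shift to y ≈ -0.19 for the rest of the push.

Emit:
servo_tool:
  rows:
    - {"translation": [-0.018,0,0],"dr": [0,0,0],"gripper": 0}
    - {"translation": [0,0.038,0],"dr": [0,0,0],"gripper": 0}
    - {"translation": [0,0.038,0],"dr": [0,0,0],"gripper": 0}
    - {"translation": [0,0.038,0],"dr": [0,0,0],"gripper": 0}
    - {"translation": [0,0,0],"dr": [0,0,0],"gripper": 0}
    - {"translation": [0.008,0,0],"dr": [0,0,0],"gripper": 0}
    - {"translation": [0.006,0,0],"dr": [0,0,0],"gripper": 0}
    - {"translation": [0.005,0,0],"dr": [0,0,0],"gripper": 0}
    - {"translation": [0.004,0,0],"dr": [0,0,0],"gripper": 0}

```text
time_s: 21.5
tool_pos: [0.5534, -0.1898, 0.0983]
tcp_rot: [179.9, 0.2, 3.2]
contact_force: [-2.7, -0.7, 0.5]
width: 0.0001
```

Emit:
servo_tool:
  rows:
    - {"translation": [0.003,0,0],"dr": [0,0,0],"gripper": 0}
    - {"translation": [0.002,0,0],"dr": [0,0,0],"gripper": 0}
    - {"translation": [0,0,0],"dr": [0,0,0],"gripper": 0}

```text
time_s: 21.8
tool_pos: [0.5583, -0.1899, 0.0983]
tcp_rot: [179.9, 0.1, 3.2]
contact_force: [-0.9, 1.3, -0.3]
width: 0.0005
```

```bash
python3 w.py w20 wrist
```

```text
21.8 [ 0.5583 -0.1899  0.0983] [1.7994e+02 1.4000e-01 3.1700e+00] [-0.91  1.32 -0.31] 0.0005029363162608769
```

View pics/w20.png

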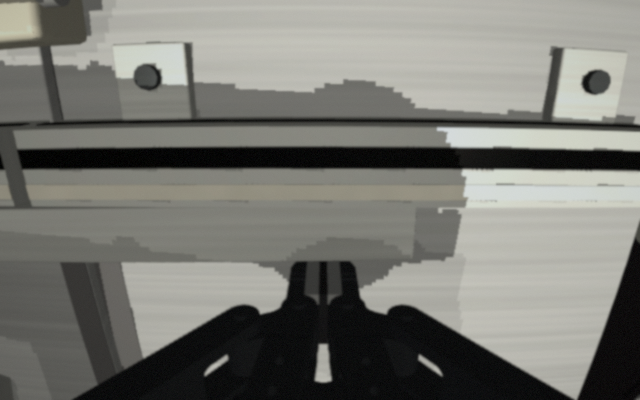

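The bar's far edge runs along the fence edge (row ~207). I'll press a little to confirm it is seated.

Emit:
servo_tool:
  rows:
    - {"translation": [0.0015,0,0],"dr": [0,0,0],"gripper": 0}
    - {"translation": [0,0,0],"dr": [0,0,0],"gripper": 0}

```text
time_s: 22.05
tool_pos: [0.5582, -0.1901, 0.0981]
tcp_rot: [180.0, 0.3, 3.1]
contact_force: [-4.7, 1.4, 1.8]
width: -0.0001
```

Emit:
servo_tool:
  rows:
    - {"translation": [0.0015,0,0],"dr": [0,0,0],"gripper": 0}
    - {"translation": [0,0,0],"dr": [0,0,0],"gripper": 0}

```text
time_s: 22.25
tool_pos: [0.5582, -0.1901, 0.0981]
tcp_rot: [180.0, 0.5, 3.1]
contact_force: [-6.8, 1.2, 5.1]
width: 0.0
```

Emit:
servo_tool:
  rows:
    - {"translation": [0.0015,0,0],"dr": [0,0,0],"gripper": 0}
    - {"translation": [0,0,0],"dr": [0,0,0],"gripper": 0}
    - {"translation": [-0.02,0,0],"dr": [0,0,0],"gripper": 0}
    - {"translation": [-0.02,0,-0.01],"dr": [0,0,0],"gripper": 0}
    - {"translation": [0,0.04,-0.05],"dr": [0,0,0],"gripper": 0}
    - {"translation": [0,0.04,-0.05],"dr": [0,0,0],"gripper": 0}
    - {"translation": [0,0,-0.04],"dr": [0,0,0],"gripper": 0}
    - {"translation": [0,0,0],"dr": [0,0,0],"gripper": 0}
    - {"translation": [0,0,0],"dr": [0,0,0],"gripper": 0}

```text
time_s: 23.15
tool_pos: [0.5276, -0.255, 0.2278]
tcp_rot: [179.9, -0.1, 3.1]
contact_force: [-0.2, -0.5, -0.8]
width: -0.0003
```

```bash
python3 w.py w21 wrist
```

```text
23.15 [ 0.5276 -0.255   0.2278] [ 1.7987e+02 -1.3000e-01  3.1100e+00] [-0.2  -0.47 -0.84] -0.0002545944659072248
```

View pics/w21.png

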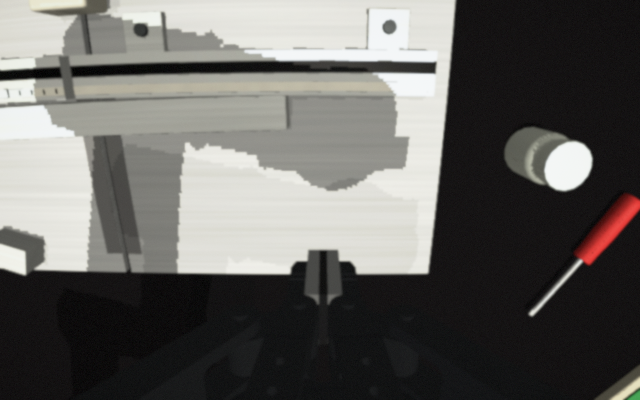

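```bash
python3 - <<'E'
from h import *
import pickle
s,c=pickle.load(open('pics/w21.pkl','rb'))
for uv in [(286,96),(287,130),(50,104),(50,140)]: print('bar top',uv,onz(c,uv,.145).round(4))
for uv in [(433,96),(100,101)]: print('fence',onz(c,uv,.15).round(4))
E
python3 g.py .583 -.270 .2278
```

```text
bar top (286, 96) [ 0.5964 -0.2248  0.145 ]
bar top (287, 130) [ 0.5724 -0.2261  0.145 ]
bar top (50, 104) [ 0.5845 -0.048   0.145 ]
bar top (50, 140) [ 0.5572 -0.0433  0.145 ]
fence [ 0.6027 -0.3276  0.15  ]
fence [ 0.588  -0.0914  0.15  ]
23.2 [ 0.5267 -0.2545  0.2263] [1.7994e+02 7.0000e-02 3.1300e+00] dr [ 0.06  0.07 -0.02]
tool delta (desired axes) [ 0.0554  0.0186 -0.0015]
```

The bar's end at (287,95–130) is at y ≈ -0.2255 and x ≈ 0.585, so about 67 mm of travel to the screw. I'll go behind that end.

Emit:
servo_tool:
  rows:
    - {"translation": [0.027,0.006,0],"dr": [0,0,0],"gripper": 0}
    - {"translation": [0.0275,0.0065,0],"dr": [0,0,0],"gripper": 0}
    - {"translation": [0,0,0],"dr": [0,0,0],"gripper": 0}
    - {"translation": [0,0,0.045],"dr": [0,0,0],"gripper": 0}
    - {"translation": [0,0,0.045],"dr": [0,0,0],"gripper": 0}
    - {"translation": [0,0,0.03],"dr": [0,0,0],"gripper": 0}
    - {"translation": [0,0,0.01],"dr": [0,0,0],"gripper": 0}
    - {"translation": [0,0,0],"dr": [0,0,0],"gripper": 0}
    - {"translation": [0,0,0],"dr": [0,0,0],"gripper": 0}

```text
time_s: 24.1
tool_pos: [0.5821, -0.2646, 0.0979]
tcp_rot: [179.9, 0.0, 3.2]
contact_force: [-0.8, 0.8, 1.2]
width: -0.0002
```

```bash
python3 g.py .582 -.264 .0965; python3 w.py w22 wrist
```

```text
24.1 [ 0.5821 -0.2646  0.0979] [1.7985e+02 3.0000e-02 3.1800e+00] dr [0.15 0.03 0.03]
tool delta (desired axes) [-0.0001 -0.0006  0.0014]
24.1 [ 0.5821 -0.2646  0.0979] [1.7985e+02 3.0000e-02 3.1800e+00] [-0.78  0.8   1.15] -0.0002145058454442842
```

View pics/w22.png

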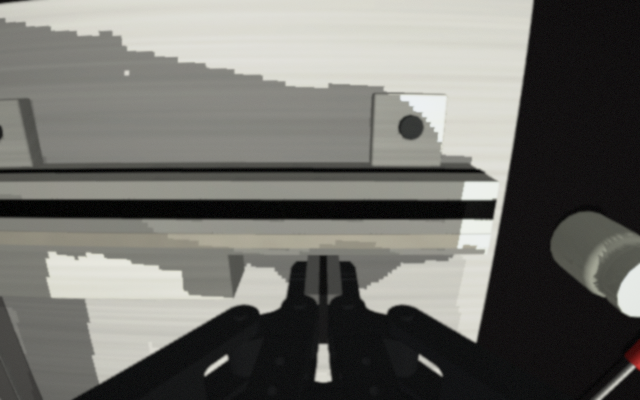

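The finger (323,260) is in line with the bar's end (240,255–297), just clear of the fence. I'll push towards +y.

Emit:
servo_tool:
  rows:
    - {"translation": [0,-0.01,0],"dr": [0,0,0],"gripper": 0}
    - {"translation": [0,-0.008,0],"dr": [0,0,0],"gripper": 0}
    - {"translation": [0,-0.005,0],"dr": [0,0,0],"gripper": 0}
    - {"translation": [0,-0.005,0],"dr": [0,0,0],"gripper": 0}
    - {"translation": [0,-0.005,0],"dr": [0,0,0],"gripper": 0}

```text
time_s: 24.65
tool_pos: [0.5796, -0.2317, 0.0973]
tcp_rot: [179.8, 0.1, 3.2]
contact_force: [-0.0, -4.8, 2.7]
width: 0.0001
```

Emit:
servo_tool:
  rows:
    - {"translation": [0,-0.005,0],"dr": [0,0,0],"gripper": 0}
    - {"translation": [0,-0.005,0],"dr": [0,0,0],"gripper": 0}
    - {"translation": [0,-0.005,0],"dr": [0,0,0],"gripper": 0}
    - {"translation": [0,-0.005,0],"dr": [0,0,0],"gripper": 0}
    - {"translation": [0,-0.005,0],"dr": [0,0,0],"gripper": 0}

```text
time_s: 25.15
tool_pos: [0.578, -0.206, 0.0966]
tcp_rot: [179.9, 0.1, 3.1]
contact_force: [1.4, -4.9, 3.8]
width: 0.0
```

```bash
python3 g.py .582 -.170 .0965; python3 w.py w23 wrist
```

```text
25.15 [ 0.578  -0.206   0.0966] [1.7991e+02 1.4000e-01 3.1500e+00] dr [ 0.09  0.14 -0.  ]
tool delta (desired axes) [ 0.0059 -0.0358  0.0001]
25.15 [ 0.578  -0.206   0.0966] [1.7991e+02 1.4000e-01 3.1500e+00] [ 1.36 -4.91  3.83] 4.266336200427617e-05
```

View pics/w23.png

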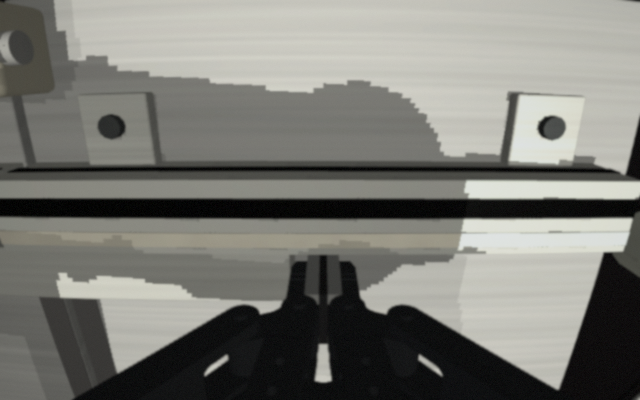

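Emit:
servo_tool:
  rows:
    - {"translation": [0,-0.005,0],"dr": [0,0,0],"gripper": 0}
    - {"translation": [0,-0.005,0],"dr": [0,0,0],"gripper": 0}
    - {"translation": [0,-0.005,0],"dr": [0,0,0],"gripper": 0}
    - {"translation": [0,-0.004,0],"dr": [0,0,0],"gripper": 0}
    - {"translation": [0,-0.003,0],"dr": [0,0,0],"gripper": 0}
    - {"translation": [0,0,0],"dr": [0,0,0],"gripper": 0}

```text
time_s: 25.8
tool_pos: [0.5765, -0.1835, 0.0961]
tcp_rot: [180.0, 0.2, 3.2]
contact_force: [0.3, -2.1, 1.2]
width: -0.0001
```

```bash
python3 w.py s24 side; python3 w.py t24 top
python3 - <<'E'
import cv2
a=cv2.imread('pics/s24.png')[120:240,300:420];b=cv2.imread('pics/t24.png')[140:210,230:390]
cv2.imwrite('pics/s24c.png',cv2.resize(a,None,fx=5,fy=5,interpolation=cv2.INTER_CUBIC))
cv2.imwrite('pics/t24c.png',cv2.resize(b,None,fx=5,fy=5,interpolation=cv2.INTER_CUBIC))
E
```

```text
25.8 [ 0.5765 -0.1835  0.0961] [179.97   0.18   3.16] [ 0.33 -2.12  1.19] -0.00010749908192406632
25.85 [ 0.5764 -0.1835  0.0959] [179.99   0.19   3.15] [ 0.87 -0.93  0.9 ] 1.1855029063941525e-05
```

View pics/s24c.png

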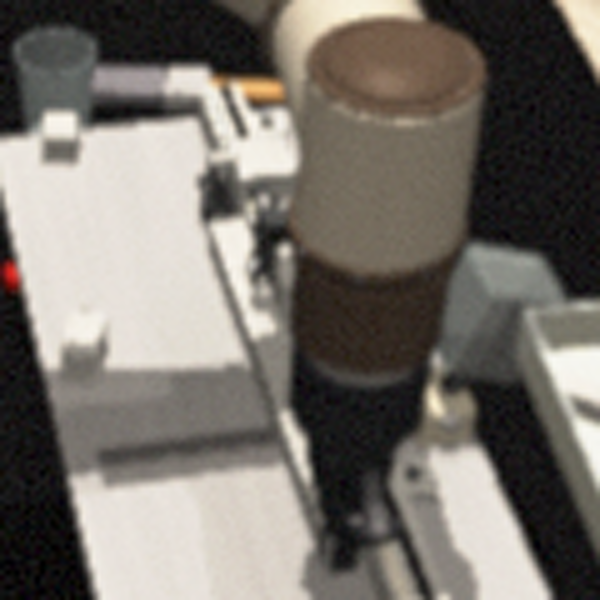

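View pics/t24c.png

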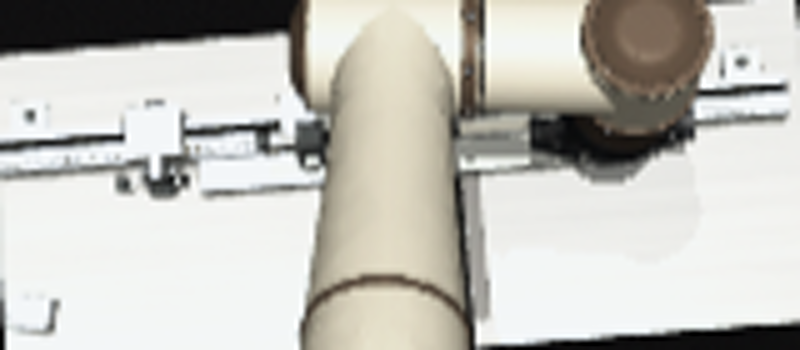

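The top view shows ~3 px (about 12 mm) left between the bar's end and the screw tip. I'll approach slowly.

Emit:
servo_tool:
  rows:
    - {"translation": [0,-0.002,0],"dr": [0,0,0],"gripper": 0}
    - {"translation": [0,-0.002,0],"dr": [0,0,0],"gripper": 0}
    - {"translation": [0,-0.002,0],"dr": [0,0,0],"gripper": 0}
    - {"translation": [0,-0.001,0],"dr": [0,0,0],"gripper": 0}

```text
time_s: 26.3
tool_pos: [0.5757, -0.177, 0.0958]
tcp_rot: [180.0, 0.2, 3.1]
contact_force: [0.9, -1.7, -0.8]
width: 0.0001
```

Emit:
servo_tool:
  rows:
    - {"translation": [0,-0.001,0],"dr": [0,0,0],"gripper": 0}
    - {"translation": [0,-0.001,0],"dr": [0,0,0],"gripper": 0}

```text
time_s: 26.5
tool_pos: [0.5757, -0.1751, 0.0959]
tcp_rot: [180.0, 0.2, 3.1]
contact_force: [0.2, -3.0, -2.1]
width: 0.0001
```

Emit:
servo_tool:
  rows:
    - {"translation": [0,-0.0007,0],"dr": [0,0,0],"gripper": 0}
    - {"translation": [0,-0.0007,0],"dr": [0,0,0],"gripper": 0}

```text
time_s: 26.7
tool_pos: [0.5759, -0.1738, 0.0962]
tcp_rot: [179.9, 0.2, 3.1]
contact_force: [0.1, -1.9, -1.7]
width: 0.0002
```

Emit:
servo_tool:
  rows:
    - {"translation": [0,-0.0007,0],"dr": [0,0,0],"gripper": 0}
    - {"translation": [0,-0.0007,0],"dr": [0,0,0],"gripper": 0}

```text
time_s: 26.9
tool_pos: [0.576, -0.1725, 0.0963]
tcp_rot: [179.9, 0.2, 3.1]
contact_force: [-1.0, -2.4, -1.3]
width: -0.0
```

Emit:
servo_tool:
  rows:
    - {"translation": [0,-0.0006,0],"dr": [0,0,0],"gripper": 0}
    - {"translation": [0,-0.0006,0],"dr": [0,0,0],"gripper": 0}

```text
time_s: 27.1
tool_pos: [0.5759, -0.1718, 0.0963]
tcp_rot: [179.9, 0.2, 3.1]
contact_force: [-0.1, -5.3, -2.2]
width: -0.0001
```

Emit:
servo_tool:
  rows:
    - {"translation": [0,-0.0006,0],"dr": [0,0,0],"gripper": 0}
    - {"translation": [0,-0.0006,0],"dr": [0,0,0],"gripper": 0}

```text
time_s: 27.3
tool_pos: [0.5758, -0.1713, 0.0964]
tcp_rot: [179.8, 0.2, 3.1]
contact_force: [1.1, -7.2, -2.8]
width: 0.0
```

Emit:
servo_tool:
  rows:
    - {"translation": [0,-0.0006,0],"dr": [0,0,0],"gripper": 0}
    - {"translation": [0,-0.0006,0],"dr": [0,0,0],"gripper": 0}

```text
time_s: 27.5
tool_pos: [0.5759, -0.1711, 0.0967]
tcp_rot: [179.8, 0.2, 3.1]
contact_force: [0.8, -12.3, -2.7]
width: 0.0002
```

Emit:
servo_tool:
  rows:
    - {"translation": [0,-0.0006,0],"dr": [0,0,0],"gripper": 0}
    - {"translation": [0,0,0],"dr": [0,0,0],"gripper": 0}

```text
time_s: 27.7
tool_pos: [0.5758, -0.1711, 0.0968]
tcp_rot: [179.7, 0.2, 3.1]
contact_force: [0.0, -12.8, -3.4]
width: 0.0
```

Clear contact: the motion stalls and force rises to ~12.5 N, of which ~3–5 N is bar friction, so ~8 N is on the stop. I'll hold briefly, then back straight off and look.

Emit:
servo_tool:
  rows:
    - {"translation": [0,0,0],"dr": [0,0,0],"gripper": 0}
    - {"translation": [0,0,0],"dr": [0,0,0],"gripper": 0}

```text
time_s: 27.9
tool_pos: [0.5758, -0.1711, 0.0968]
tcp_rot: [179.7, 0.2, 3.1]
contact_force: [0.2, -12.4, -2.5]
width: 0.0003
```

Emit:
servo_tool:
  rows:
    - {"translation": [0,0.002,0],"dr": [0,0,0],"gripper": 0}
    - {"translation": [0,0.004,0],"dr": [0,0,0],"gripper": 0}
    - {"translation": [0,0.02,0],"dr": [0,0,0],"gripper": 0}
    - {"translation": [0,0.03,0],"dr": [0,0,0],"gripper": 0}
    - {"translation": [-0.03,0,-0.05],"dr": [0,0,0],"gripper": 0}
    - {"translation": [-0.04,0,-0.05],"dr": [0,0,0],"gripper": 0}
    - {"translation": [0,-0.045,-0.05],"dr": [0,0,0],"gripper": 0}
    - {"translation": [0,-0.045,-0.04],"dr": [0,0,0],"gripper": 0}
    - {"translation": [0,-0.045,0],"dr": [0,0,0],"gripper": 0}
    - {"translation": [0,-0.045,0],"dr": [0,0,0],"gripper": 0}
    - {"translation": [0,0,0],"dr": [0,0,0],"gripper": 0}
    - {"translation": [0,0,0],"dr": [0,0,0],"gripper": 0}

```text
time_s: 29.1
tool_pos: [0.5137, -0.065, 0.2492]
tcp_rot: [180.0, 0.1, 3.3]
contact_force: [-0.3, -0.1, -0.4]
width: 0.0001
```

```bash
python3 w.py w25 wrist
```

```text
29.1 [ 0.5137 -0.065   0.2492] [1.7997e+02 1.0000e-01 3.3100e+00] [-0.26 -0.12 -0.37] 9.287506948443496e-05
```

View pics/w25.png

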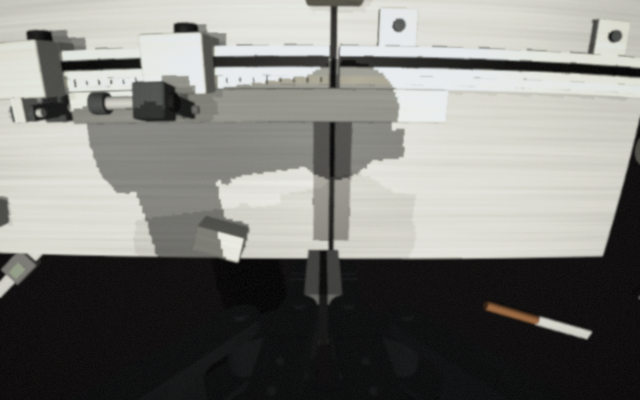

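The bar lies along the fence (right end at (446,92–122)) and reaches the outer stop at the left. I'll look at the contact more closely.

Emit:
servo_tool:
  rows:
    - {"translation": [0,-0.045,0],"dr": [0,0,0],"gripper": 0}
    - {"translation": [0,-0.045,0],"dr": [0,0,0],"gripper": 0}
    - {"translation": [0,-0.045,0],"dr": [0,0,0],"gripper": 0}
    - {"translation": [0,-0.045,0],"dr": [0,0,0],"gripper": 0}
    - {"translation": [0,0,0],"dr": [0,0,0],"gripper": 0}
    - {"translation": [0,0,0],"dr": [0,0,0],"gripper": 0}

```text
time_s: 29.75
tool_pos: [0.5039, 0.1131, 0.2481]
tcp_rot: [179.9, 0.2, 3.2]
contact_force: [0.1, -0.1, -0.2]
width: -0.0001
```

```bash
python3 w.py w26 wrist
python3 - <<'E'
from h import *
import pickle
im=cv2.imread('pics/w26.png')[40:200,200:440]
cv2.imwrite('pics/w26c.png',cv2.resize(im,None,fx=3.3,fy=3.3,interpolation=cv2.INTER_CUBIC))
s,c=pickle.load(open('pics/w25.pkl','rb'))
for uv in [(446,92),(446,122),(215,91),(215,123)]: print('bar',onz(c,uv,.145).round(4))
for uv in [(640,98),(230,91)]: print('fence',onz(c,uv,.15).round(4))
E
```

```text
29.75 [0.5039 0.1131 0.2481] [179.91   0.21   3.16] [ 0.14 -0.08 -0.2 ] -0.00011617443961456127
bar [ 0.5916 -0.155   0.145 ]
bar [ 0.5688 -0.1586  0.145 ]
bar [0.5818 0.0222 0.145 ]
bar [0.5573 0.0229 0.145 ]
fence [ 0.6016 -0.3156  0.15  ]
fence [0.5826 0.0093 0.15  ]
```

View pics/w26c.png

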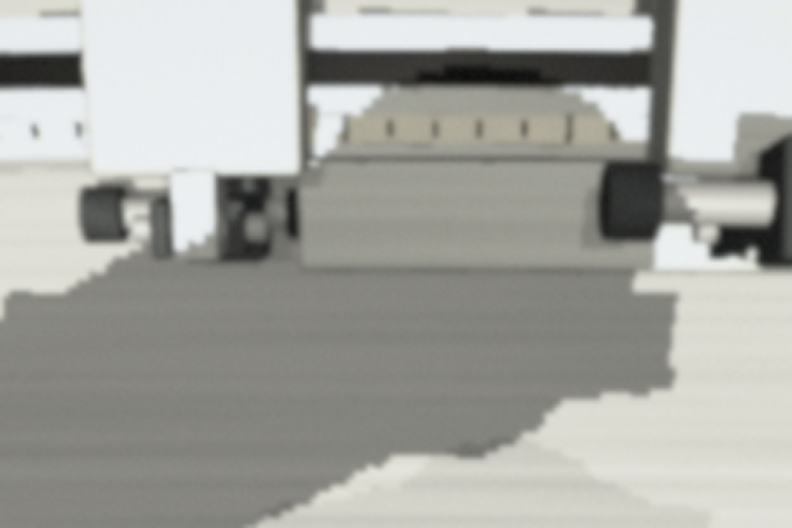

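View pics/w26.png

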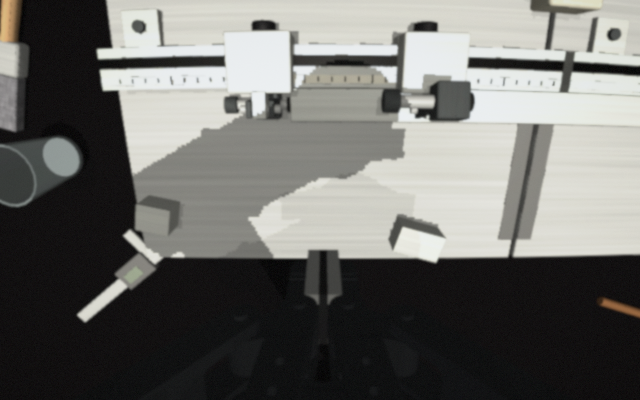

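Run:
```python
from h import *
import pickle
s,c=pickle.load(open('pics/w26.pkl','rb'))
g=lambda x,y:(x/3.3+200,y/3.3+40)
print('clamp',onz(c,g(92,174),.175).round(4),onz(c,g(297,171),.175).round(4))
print('bar end',onz(c,g(302,268),.145).round(4),onz(c,g(303,165),.145).round(4),'tip',onz(c,g(300,212),.1325).round(4))
a=cv2.imread('pics/w25.png')[70:150,380:540]
cv2.imwrite('pics/w25c.png',cv2.resize(a,None,fx=5,fy=5,interpolation=cv2.INTER_CUBIC))
```

```text
clamp [0.573  0.1821 0.175 ] [0.5756 0.1398 0.175 ]
bar end [0.552  0.1405 0.145 ] [0.5756 0.141  0.145 ] tip [0.5639 0.1424 0.1325]
```

View pics/w25c.png

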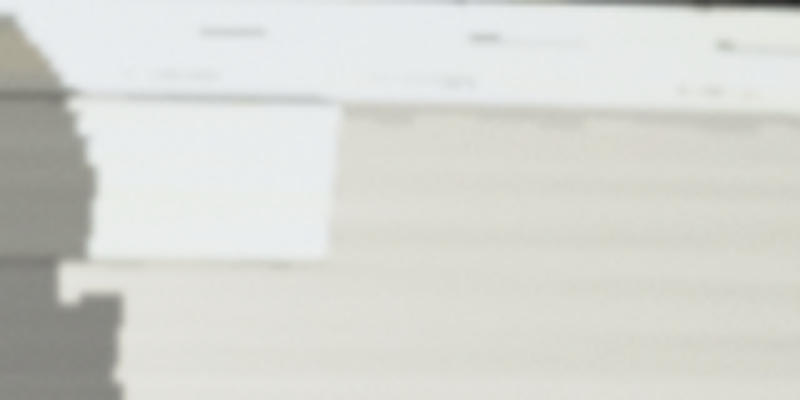

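The bar is flush with the fence with no visible gap at its -y end. Its end (y ≈ 0.141) meets the screw tip, and the clamp is where it was within measuring error. The arm is clear, so I'll hand in.

```bash
python3 -c "
from cell import robot
print(robot.job_done(), robot.state()['time_s'])"
```

```text
the job is handed in; nothing more can be done
the job is handed in; nothing more can be done
```

The job is handed in: the outer flag is down, and the bar lies against the fence with its end on the outer stop's screw. No verdict was reported. About 30 s of the 72 s had been used at my last reading.

**What I did**
- **First flip attempt:** it missed. Touching the saw table showed the closed fingers end about 32 mm short of the reported tool point, and the side and wrist views agreed.
- **Flip:** with that offset corrected, I turned the outer flag over and pressed it onto its shoulder with about 22 N in x and 4 N along the rail.
- **Bar:** I pushed the bar flat to the fence. I then pushed it along the fence until it stalled on the screw. The tool read about 12.5 N for 0.5 s, up from roughly 2 to 5 N of sliding friction. I then backed straight off.

**Last checks**
- **Bar and fence:** no visible gap, and the angle between them is about 0.003 rad.
- **Bar end:** it meets the screw tip at y ≈ 0.141 m.
- **Outer stop:** the clamp reads within about 0.7 mm of its earlier position. That is my pixel accuracy, so I can't fully rule out a shift close to the 1 mm limit.
- **Inner stop and other items:** the inner stop is still up. The items in the last pictures look undisturbed, but I did not measure them.
- **Not measured:** the contact force left after I withdrew. It rests on the bar's friction holding the squeezed rubber tip.

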